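# Park the exercise balls behind a chock

### The job

Tidy away the dog-rehab exercise balls: roll each one (do not lift it) along the low wall to the end stop, so that they lie in one closed row against the stop and the wall. Then open only the box whose lid has the straight bar handle (the other two have round knobs and stay shut), take out the rubber chock, stand it on its base right against the last ball, in line with the balls and with its fin running along the wall, and shut the box again. There may be two or three balls; leave the other things on the table where they are.

Things in the scene. Friction and masses are not known exactly. Their poses are not given: they have to be found in the camera images.
- bay: fixed grey parking bay: a straight low wall 56 mm high (60 with its trim), 14 mm thick, with an end stop 20 mm thick and 110 mm long at right angles to it. Origin on the table at the inner corner where wall and stop meet. Its +x points into the wall (wall face at x=0, balls lie at x<0), its +y points into the stop (stop face at y=0); the wall runs from the corner to y=-470 mm. A ball in the corner has its centre at x=-44, y=-44 mm; the next ones at y=-132 and -220 mm
- ball0_center (a point): smooth dark exercise ball with a slick skin (friction about 0.35), filled with sand, 88 mm across, about 0.35 kg, too big to grip; let go, it rolls on for a few centimetres; this point is its centre (44 mm above the table); absent in some runs
- ball1_center (a point): smooth dark exercise ball with a slick skin (friction about 0.35), filled with sand, 88 mm across, about 0.35 kg, too big to grip; let go, it rolls on for a few centimetres; this point is its centre (44 mm above the table); absent in some runs
- ball2_center (a point): smooth dark exercise ball with a slick skin (friction about 0.35), filled with sand, 88 mm across, about 0.35 kg, too big to grip; let go, it rolls on for a few centimetres; this point is its centre (44 mm above the table); absent in some runs
- chock: dark rubber chock, 0.2 kg, in the box with the bar-handled lid: a flat base 70 (x) x 66 (y) x 18 mm with an upright fin on the middle of its top, 50 mm long (along its x), 14 mm thick (its y), rising to 52 mm above the underside. Origin at the centre of its underside. When the base touches a ball squarely, the chock's centre is 70 mm from the ball's centre
- box_bar: one of three equal fixed white lidded boxes, side by side in any order 106 mm apart on a low grey base: 120 (x) x 100 (y) x 65 mm high, walls and floor 5 mm; this one has the straight bar handle on its lid. Origin at the centre of its underside (8 mm above the table); its front faces its -x, the hinge is along its far +x rim
- lid_bar_handle (a point): middle of the top edge of the bar handle of the right lid: an upright rib 34 mm long front to back (across the hinge), 12 mm thick (along the hinge), standing 36 mm above the lid; it lies 90 mm from the hinge line and 30 mm from the lid's front edge. This point is 44 mm above the lid's underside. Its frame turns with the lid
- lid_bar_hinge (a point): middle of that lid's hinge line, at the far rim, 65.5 mm above the box's underside; the lid turns about its y axis. With the lid shut its x points from the front of the box to the back
- lid_bar (a joint): that lid's hinge angle, rad: 0 shut, grows as the front edge rises, 1.9 fully open (leaning back); lid 8 mm thick, 120 mm long; a stiff hinge (0.14 N m), it stays where it is left
- box_knob1: one of three equal fixed white lidded boxes, side by side in any order 106 mm apart on a low grey base: 120 (x) x 100 (y) x 65 mm high, walls and floor 5 mm; this one has a round knob on its lid. Origin at the centre of its underside (8 mm above the table); its front faces its -x, the hinge is along its far +x rim
- box_knob2: one of three equal fixed white lidded boxes, side by side in any order 106 mm apart on a low grey base: 120 (x) x 100 (y) x 65 mm high, walls and floor 5 mm; this one has a round knob on its lid. Origin at the centre of its underside (8 mm above the table); its front faces its -x, the hinge is along its far +x rim
- lid_knob1 (a joint): hinge of a round-knobbed lid, rad: 0 shut, 1.9 fully open; this lid must stay shut
- lid_knob2 (a joint): hinge of a round-knobbed lid, rad: 0 shut, 1.9 fully open; this lid must stay shut
- spray: bystander: white bottle 170 mm high, 60 mm across, origin under its centre; leave it alone
- cup: bystander: steel cup 85 mm high, 72 mm across, origin under its centre; leave it alone
- tape: bystander: roll of grey bandage tape lying flat, 76 mm across, 30 mm high, origin under its centre; leave it alone
- brush: bystander: wooden brush about 200 mm long lying on the table behind the wall; leave it alone

How it is judged:
By the outcome, as a careful person would: the job done as asked, in the order asked, and still so for the second after the job is handed in, with the robot touching nothing.
Of ball0, ball1, ball2 only 2 to 3 are there at a start; the rules pass over those that are not, and their reading is None.
At some moment in a run one of chock may be knocked a few centimetres aside while the robot is not near it.
Once in a run the grip may slacken for a moment while it holds something.
It also fails if it takes over 200 s, if anything falls off the work surface, if the arm or the gripper's body presses on something with over 40 N, if the wrist force passes 120 N, or if a joint passes its speed limit or range.

### The arm

A 6-joint arm with a two-finger parallel gripper is mounted at the origin on the work surface. World frame = base frame: x ahead of the robot, y to its left, z up, the work surface at z = 0. Lengths are in m, angles in rad, forces in N, time in s.
With the tool pointing down it reaches from about 0.35 to 0.975 m from the base axis. Payload 4.9 kg.
Tool frame: the origin (TCP) lies between the finger pads; the fingertips stand 8 mm ahead of it and the grasp point (between the pads) lies 11 mm behind it; z points along the fingers, y is the direction in which the jaws open and shut (so a half turn about z gives the same grasp; the last joint's range is limited). The gripper opens to 85 mm and grips with 20 to 120 N. Pads are 22 mm wide; open, the fingers measure 114 mm over their backs; the gripper's body (76 mm by 85 mm) begins 54 mm behind the grasp point. The pads swing forward as they close: fully open they stand 13 mm farther back than shut.
Start: joints at [-1.325, 0.053, 1.613, -0, 1.476, -0.119], TCP at [0.223, -0.584, 0.239] pointing down, gripper open.
Joint ranges: [-3.01, 3.01], [-1.01, 2.22], [0.06, 2.58], [-1.02, 4.17], [0.09, 2.62], [-3.14, 3.14]. Speed limits (rad/s): [2.57, 2.57, 3.14, 3.14, 3.14, 3.14].

### API

Orientations are given as a rotation vector (axis times angle).
In Python, from station import ctrl gives the robot as it stands. The module is installed in compiled form; this text tells all that it offers.
- The arm moves only by the shell command python3 -m creep 'ROWS' [FORCE]. ROWS is JSON, a list of rows, each an object with "hand": the opening, from 0 (shut) to 1 (fully open); "translation": the shift along the tool's x, y, z in cm, a list of three; "delta_rot": the turn, a rotation vector about the tool's x, y, z in degrees, a list of three. A call has 1 to 8 rows; each row shifts and turns the commanded pose from where the row before left it, along the tool's axes as they then stand; what a row does not reach is not made up. A row lasts 1/8 s, in which the tool goes at most 62.5 mm and 10.7 degrees, less where a joint would pass 70% of its speed; a pose out of reach is approached as far as the arm can. A call with a gripper value outside its range is refused whole. The fingers move at their own pace and stop on an object; FORCE is the grip in N (left out, the last holds). Time passes only in rows, so rows that do not move let the fingers close. It gives the time, the measured TCP pose, the force and the opening at its end, in the units of the state.
- ctrl.get_obs(): the state, without advancing time (a new reading comes with each control period).
- ctrl.get_image(name): name is "scene" or "top" or "wrist"; returns (picture, depth): 480x640x3 uint8, red, green, blue; 480x640 float32, m along the optical axis (not along the pixel's ray), 0 where there is no reading.
- ctrl.calibration(name): a dict with "fx", "fy", "cx", "cy" (pixels), "T" (4x4, takes a point from camera to world coordinates). Camera axes: x right, y up, looking along -z (the intrinsics and any distortion apply to the point x, -y, -z); pixel columns grow to the right and rows downward; lengths in m; the calibration is good to about 2 mm. A picture is of the moment at which its call begins: read the wrist's pose just before it. calibration takes no time and is no camera call; for the wrist camera it gives the pose at the moment of the call.
- ctrl.finish_job(): hands the job in, once; it reports no verdict.
The state is a dict: "t": time; "q": joint angles; "dq": joint speeds; "effort": joint torques, N m; "tool_pos": TCP position; "tool_rot": TCP orientation; "contact_force": force on the tool from outside, world axes, zero at the start; "wrist_torque": the same for the moment, N m; "opening": finger opening in m.
Only numpy, scipy, OpenCV 4.12 (cv2) and the standard library are available. Lean on these libraries where they do the work, as an engineer would, in place of code of your own. Each camera call takes 0.05 s, during which the arm holds its last target.

## Working session

There is one attempt and no reset: what is moved stays moved. The work goes in short steps, Python scripts to look and compute and a shell command to move; the robot and the scene stay as the last step left them, time stands still between calls to the robot, and variables do not carry over. Pictures are saved under pics/ and viewed, and the job is handed in when it is done.

```bash
mkdir -p pics; ls; python3 - <<'E'
from station import ctrl
import cv2,numpy as np
o=ctrl.get_obs();print(o)
for n in ("scene","top","wrist"):
    im,d=ctrl.get_image(n);cv2.imwrite(f"pics/{n}0.png",im[:,:,::-1]);np.save(f"pics/{n}0.npy",d);c=ctrl.calibration(n);print(n,c)
E
```

```text
pics
{'t': 0.0, 'q': array([-1.32500216e+00,  5.33702546e-02,  1.61428697e+00, -1.96074145e-05,
        1.47597952e+00, -1.18993165e-01]), 'dq': array([ 0.00024412, -0.00064287, -0.00355031,  0.00115517, -0.00099979,
        0.00088141]), 'effort': array([-5.94328640e-05, -3.93685198e+01, -3.70169771e+01, -6.53143707e-05,
        7.18084804e-03,  1.15107147e-05]), 'tool_pos': array([ 0.22282178, -0.58329004,  0.23805889]), 'tool_rot': array([-3.08747550e+00, -5.69467897e-01,  2.33877639e-04]), 'contact_force': array([-0.62458262,  0.1109835 ,  0.37017131]), 'wrist_torque': array([-0.01787872,  0.06654007,  0.00280214]), 'opening': 0.085408020519815}
scene {'fx': 445.91999897458277, 'fy': 445.91999897458277, 'cx': 317.10009226877344, 'cy': 237.17730661241268, 'T': array([[ 0.32354847, -0.7006732 ,  0.63590366,  1.29556393],
       [ 0.94605644,  0.25171959, -0.20399621, -0.22837519],
       [-0.01713473,  0.66760341,  0.74431988,  0.96177757],
       [ 0.        ,  0.        ,  0.        ,  1.        ]])}
top {'fx': 460.01108822399675, 'fy': 460.01108822399675, 'cx': 322.83464561634145, 'cy': 239.40580272065137, 'T': array([[-0.02407756,  0.99180413, -0.12547842,  0.44216335],
       [-0.99954754, -0.02614665, -0.01486861,  0.00663987],
       [-0.01802759,  0.12506365,  0.99198492,  1.18631523],
       [ 0.        ,  0.        ,  0.        ,  1.        ]])}
wrist {'fx': 368.64014824592095, 'fy': 368.64014824592095, 'cx': 321.4410669159237, 'cy': 241.59981772588304, 'T': array([[ 0.35773505,  0.9021292 ,  0.24122301,  0.28438381],
       [-0.93382169,  0.34604586,  0.09071555, -0.56001952],
       [-0.00163707, -0.25771141,  0.96622055,  0.37131728],
       [ 0.        ,  0.        ,  0.        ,  1.        ]])}
```

View pics/scene0.png

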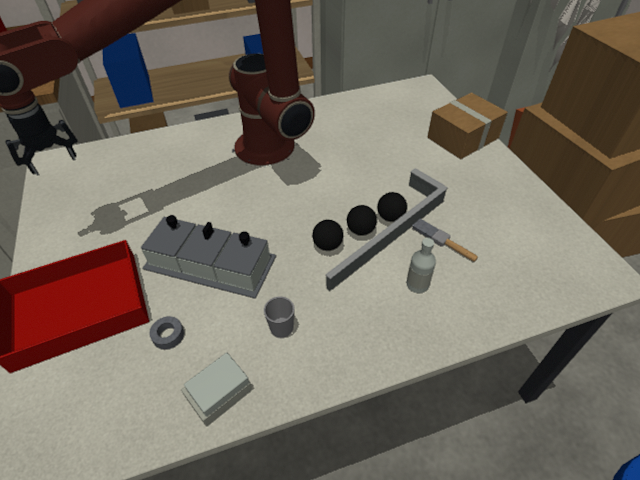

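View pics/top0.png

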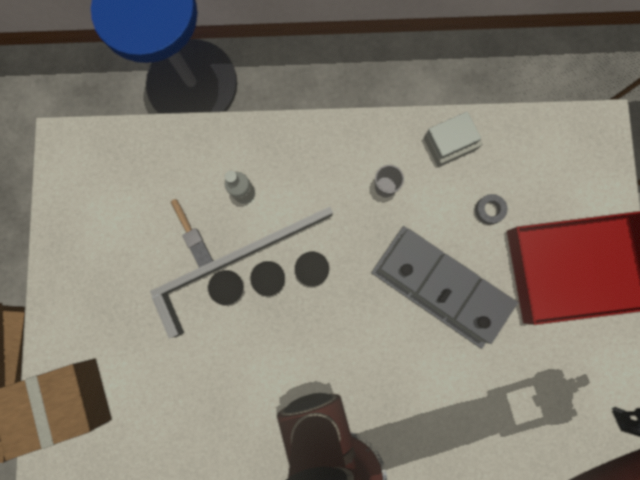

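```bash
cat > h.py <<'E'
import numpy as np,cv2
from station import ctrl
def cloud(d,c):
    v,u=np.mgrid[0:480,0:640]
    p=np.stack([(u-c['cx'])/c['fx']*d,-(v-c['cy'])/c['fy']*d,-d],-1)
    P=p@c['T'][:3,:3].T+c['T'][:3,3]
    P[d<=0]=np.nan
    return P
E
python3 - <<'E'
from h import *
c=ctrl.calibration('top');d=np.load('pics/top0.npy');P=cloud(d,c)
im=cv2.imread('pics/top0.png')
for n,(u,v) in dict(table=(260,360),table2=(450,380),b0=(226,287),b1=(268,278),b2=(312,268)).items(): print(n,P[v,u])
z=P[...,2]
# balls
from scipy.optimize import least_squares
for (u,v) in [(226,287),(268,278),(312,268)]:
    m=np.zeros(z.shape,np.uint8);cv2.circle(m,(u,v),14,1,-1);Q=P[(m>0)&(z>0.05)]
    f=lambda x:np.linalg.norm(Q-x,axis=1)-.044
    r=least_squares(f,Q.mean(0)-[0,0,.03]);print(r.x,np.std(r.fun))
# wall top pixels
m=np.zeros(z.shape,np.uint8);cv2.fillPoly(m,[np.array([[335,200],[335,225],[160,300],[185,335],[170,345],[145,290]])],1)
for b in[(226,287),(268,278),(312,268)]:cv2.circle(m,b,22,0,-1)
Q=P[(m>0)&(z>0.045)&(z<.075)];print(len(Q),np.median(Q[:,2]))
import sys
np.save('pics/wall.npy',Q)
r=cv2.minAreaRect(Q[:,:2].astype(np.float32));print(r)
# lids
m=np.zeros(z.shape,np.uint8);cv2.fillPoly(m,[np.array([[405,222],[522,303],[485,350],[368,272]])],1)
Q=P[(m>0)&(z>.07)&(z<.09)];print(len(Q),np.median(Q[:,2]));r=cv2.minAreaRect(Q[:,:2].astype(np.float32));print(r,cv2.boxPoints(r))
k=((m>0)&(z>.1)).astype(np.uint8);n,l,s,ce=cv2.connectedComponentsWithStats(k)
for i in range(1,n):
    if s[i,4]>8: Q=P[l==i];print(s[i],Q.mean(0),Q[:,2].max(),cv2.minAreaRect(Q[:,:2].astype(np.float32)))
cv2.imwrite('pics/crop1.png',cv2.resize(im[215:355,360:530],None,fx=4,fy=4,interpolation=cv2.INTER_CUBIC))
cv2.imwrite('pics/crop2.png',cv2.resize(im[195:345,140:340],None,fx=4,fy=4,interpolation=cv2.INTER_CUBIC))
E
```

```text
table [ 0.28978922  0.19038062 -0.00062788]
table2 [ 0.23131599 -0.28331605  0.00204091]
b0 [0.47283259 0.25696789 0.08706616]
b1 [0.4919389  0.15684647 0.08320517]
b2 [0.51281297 0.05056466 0.08991964]
[0.47344019 0.26964082 0.0425772 ] 0.001783324358651868
[0.49393363 0.16486894 0.04262826] 0.0016754175626657341
[0.51510104 0.05490246 0.04253228] 0.0017212807406055829
1950 0.05890583570073016
((0.5111706852912903, 0.2057224065065384), (0.12644462287425995, 0.4932379126548767), 24.14145851135254)
6115 0.08063653398176762
((0.46448180079460144, -0.2735651135444641), (0.31271710991859436, 0.1211368516087532), 53.91358184814453) [[ 0.32343873 -0.36424798]
 [ 0.421333   -0.4355982 ]
 [ 0.6055249  -0.18288225]
 [ 0.5076306  -0.11153203]]
[400 264  13  12 121] [ 0.5026764  -0.16894433  0.11526033] 0.12084377584214367 ((0.5022452473640442, -0.16972531378269196), (0.026571763679385185, 0.025683358311653137), 87.18487548828125)
[438 289  14  14  97] [ 0.4403148  -0.25411058  0.1146137 ] 0.12225810591966413 ((0.44042104482650757, -0.2553292512893677), (0.01259196549654007, 0.03370077908039093), 55.51448440551758)
[477 316  14  13 137] [ 0.37860447 -0.33872953  0.11447572] 0.12090719050771037 ((0.3781985640525818, -0.3403688669204712), (0.026147346943616867, 0.026469344273209572), 69.77516174316406)
```

```bash
python3 - <<'E'
import cv2
im=cv2.imread('pics/scene0.png')
cv2.imwrite('pics/crop3.png',cv2.resize(im[200:310,130:290],None,fx=5,fy=5,interpolation=cv2.INTER_CUBIC))
E
```

```text
(no output)
```

View pics/crop1.png

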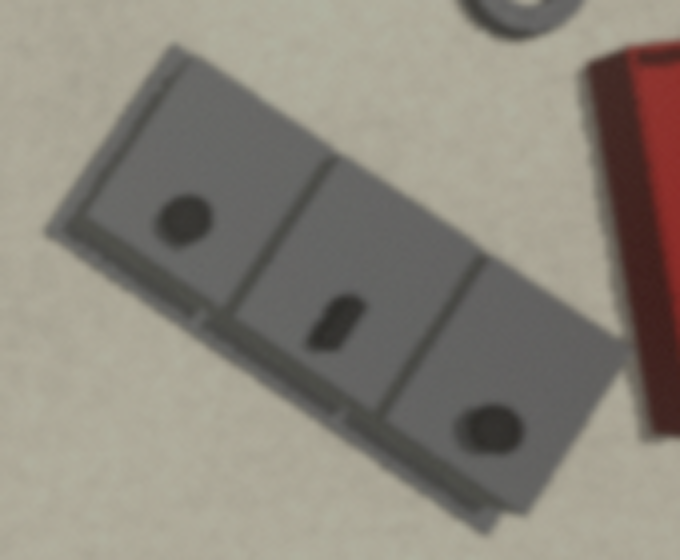

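View pics/crop2.png

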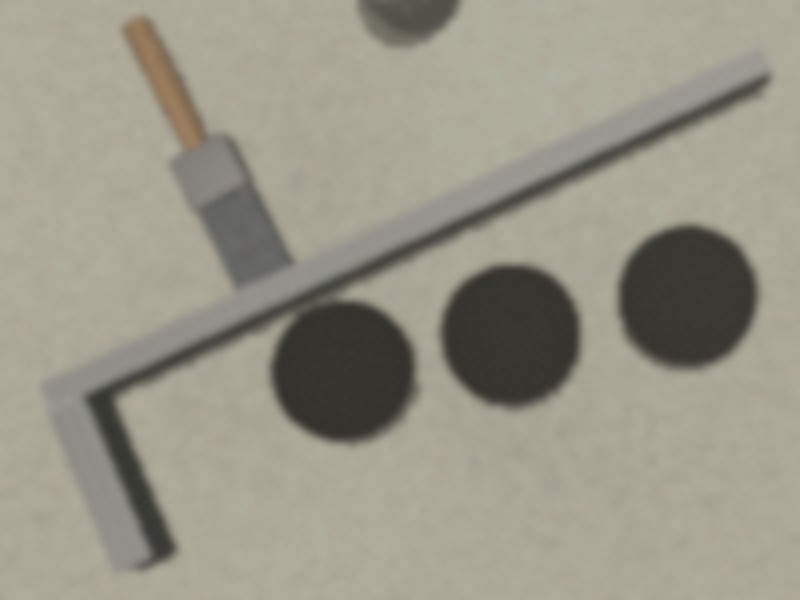

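View pics/crop3.png

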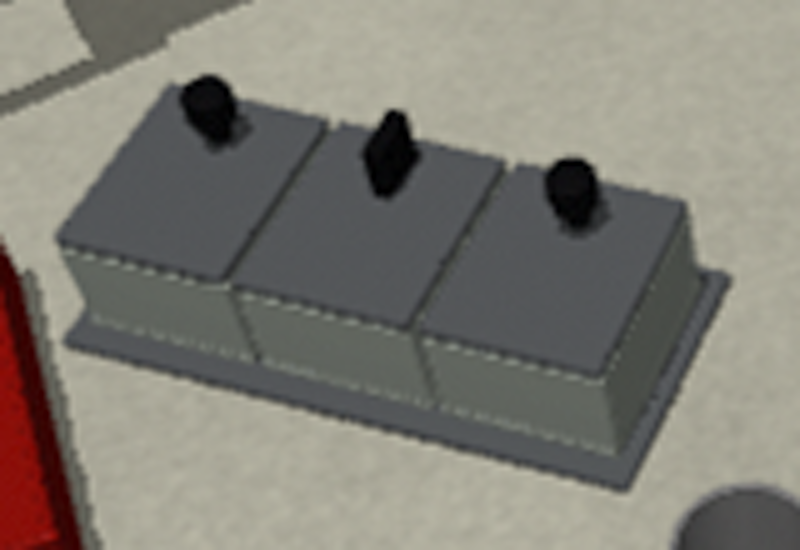

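```bash
cat >> h.py <<'E'
from scipy.spatial.transform import Rotation as Ro
BX=np.array([.4645,-.2736]);ex=np.array([.808,-.589]);ey=np.array([.589,.808])   # box
def go(p,yaw=None,Rt=None):
    """tool-frame shift (cm) to reach p from now; then turn (deg) for yaw of tool x (deg)"""
    o=ctrl.get_obs();R=Ro.from_rotvec(o['tool_rot']);t=o['tool_pos']
    print('t %.2f tcp'%o['t'],t.round(4),'shift cm',(R.inv().apply(np.array(p)-t)*100).round(2),'F',o['contact_force'].round(1),'open %.3f'%o['opening'])
    x=R.as_matrix();print('toolx yaw',round(np.degrees(np.arctan2(x[1,0],x[0,0])),2),'z',x[:,2].round(3))
    if yaw is not None:
        Rt=Ro.from_matrix(np.array([[np.cos(a:=np.radians(yaw)),np.sin(a),0],[np.sin(a),-np.cos(a),0],[0,0,-1]]))
    if Rt is not None: print('turn deg',np.degrees((R.inv()*Rt).as_rotvec()).round(2))
E
python3 - <<'E'
from h import *
Q=np.load('pics/wall.npy')[:,:2]
# grid search fit: bay frame rectangles [0..14]x[-470..20] u [-110..0]x[0..20]
def inb(p):
    x0,y0,a=p;c,s=np.cos(a),np.sin(a);d=Q-[x0,y0];return np.c_[d@[c,s],d@[-s,c]]
def cost(p):
    b=inb(p);
    d1=np.hypot(np.maximum(0,np.abs(b[:,0]-.007)-.006),np.maximum(0,np.abs(b[:,1]+.225)-.244))
    d2=np.hypot(np.maximum(0,np.abs(b[:,0]+.048)-.061),np.maximum(0,np.abs(b[:,1]-.01)-.009))
    return np.minimum(np.minimum(d1,d2),.006)
from scipy.optimize import minimize
best=None
for a in(23.6,24.1,24.6):
    r=minimize(lambda p:(cost(p)**2).sum()*1e4,[.463,.4306,np.radians(a)],method='Nelder-Mead',options=dict(initial_simplex=[[.463,.4306,np.radians(a)],[.468,.4306,np.radians(a)],[.463,.435,np.radians(a)],[.463,.4306,np.radians(a+.5)]],xatol=1e-6,fatol=1e-6));print(r.x,np.degrees(r.x[2]),r.fun)
c=ctrl.calibration('top');d=np.load('pics/top0.npy');P=cloud(d,c)
for n,(u,v) in dict(cup=(385,187),tape=(480,205),spray=(233,180),traycorner=(524,322),tray2=(512,230),block=(430,160)).items():print(n,P[v,u].round(3))
E
```

```text
[0.46277803 0.42791422 0.41872834] 23.99136637604132 24.93975389978076
[0.46277838 0.42791409 0.41872774] 23.9913323069027 24.93975384043125
[0.46277829 0.42791414 0.41872836] 23.991367765512557 24.939753889991163
cup [ 0.727 -0.142  0.001]
tape [ 0.667 -0.379  0.027]
spray [0.712 0.222 0.172]
traycorner [ 0.37  -0.472  0.015]
tray2 [ 0.598 -0.449  0.041]
block [ 0.798 -0.265 -0.004]
```

```bash
cat >> h.py <<'E'
BC=np.array([.4628,.4279]);ba=np.radians(24.0);bx=np.array([np.cos(ba),np.sin(ba)]);by=np.array([-np.sin(ba),np.cos(ba)])
def bay(x,y,z): return np.r_[BC+x/1000*bx+y/1000*by,z/1000]
def tobay(p): d=np.array(p)[:2]-BC;return np.array([d@bx,d@by])*1000
def box(x,y,z): return np.r_[BX+x/1000*ex+y/1000*ey,z/1000]
def tobox(p): d=np.array(p)[:2]-BX;return np.array([d@ex,d@ey])*1000
E
python3 - <<'E'
from h import *
for b in [[0.4734,0.2696],[0.4939,0.1649],[.5151,.0549]]:print(tobay(b))
go(bay(-85,-205,180),yaw=114)
E
```

```text
[ -54.70282875 -148.92565436]
[ -78.5604734  -252.91196496]
[-103.93434043 -362.02478213]
t 0.15 tcp [ 0.2229 -0.5834  0.2383] shift cm [ 51.11 -64.98   5.95] F [-0.1  0.3  0.3] open 0.085
toolx yaw 20.9 z [-0.     0.002 -1.   ]
turn deg [-6.00e-02 -8.00e-02 -9.31e+01]
```

```bash
R='' ; python3 -m creep '[{"hand":0,"translation":[3.65,-4.64,0],"delta_rot":[0,0,0]},{"hand":0,"translation":[3.65,-4.64,0],"delta_rot":[0,0,0]},{"hand":0,"translation":[3.65,-4.64,0],"delta_rot":[0,0,0]},{"hand":0,"translation":[3.65,-4.64,0],"delta_rot":[0,0,0]},{"hand":0,"translation":[3.65,-4.64,0],"delta_rot":[0,0,0]},{"hand":0,"translation":[3.65,-4.64,0],"delta_rot":[0,0,0]},{"hand":0,"translation":[3.65,-4.64,0],"delta_rot":[0,0,0]}]' 20
python3 -m creep '[{"hand":0,"translation":[3.65,-4.64,0],"delta_rot":[0,0,0]},{"hand":0,"translation":[3.65,-4.64,0],"delta_rot":[0,0,0]},{"hand":0,"translation":[3.65,-4.64,0],"delta_rot":[0,0,0]},{"hand":0,"translation":[3.65,-4.64,0],"delta_rot":[0,0,0]},{"hand":0,"translation":[3.65,-4.64,0],"delta_rot":[0,0,0]},{"hand":0,"translation":[3.65,-4.64,0],"delta_rot":[0,0,0]},{"hand":0,"translation":[3.65,-4.64,0],"delta_rot":[0,0,0]}]' 20
python3 -m creep '[{"hand":0,"translation":[0,0,0],"delta_rot":[0,0,-10.3]},{"hand":0,"translation":[0,0,0],"delta_rot":[0,0,-10.3]},{"hand":0,"translation":[0,0,0],"delta_rot":[0,0,-10.3]},{"hand":0,"translation":[0,0,0],"delta_rot":[0,0,-10.3]},{"hand":0,"translation":[0,0,0],"delta_rot":[0,0,-10.3]},{"hand":0,"translation":[0,0,0],"delta_rot":[0,0,-10.3]},{"hand":0,"translation":[0,0,0],"delta_rot":[0,0,-10.3]},{"hand":0,"translation":[0,0,0],"delta_rot":[0,0,-10.3]}]'
python3 -c "
from h import *
go(bay(-85,-205,120),yaw=114)"
```

```text
t: 1.02
tool_pos: [0.3458, -0.1874, 0.2391]
tool_rot: [3.09, 0.569, 0.001]
contact_force: [0.9, 0.6, 0.7]
opening: -0.0001
t: 1.9
tool_pos: [0.4687, 0.2074, 0.2392]
tool_rot: [3.089, 0.571, 0.0]
contact_force: [1.0, -0.5, -0.5]
opening: 0.0002
t: 2.9
tool_pos: [0.4683, 0.2052, 0.2389]
tool_rot: [-1.942, -2.469, 0.001]
contact_force: [-0.7, 0.1, 1.1]
opening: 0.0003
t 2.90 tcp [0.4683 0.2052 0.2389] shift cm [ 0.07  0.05 11.89] F [-0.7  0.1  1.1] open 0.000
toolx yaw 103.64 z [-0.001 -0.    -1.   ]
turn deg [ -0.04  -0.   -10.36]
```

```bash
python3 -m creep '[{"hand":0,"translation":[0,0,0],"delta_rot":[0,0,-10.4]},{"hand":0,"translation":[0,0,0],"delta_rot":[0,0,0]}]'
python3 - <<'E'
from h import *
c=ctrl.calibration('wrist');im,d=ctrl.get_image('wrist');cv2.imwrite('pics/w1.png',im[:,:,::-1]);np.save('pics/w1.npy',d)
P=cloud(d,c);z=P[...,2]
import sys
print('bayframe of T',tobay(c['T'][:3,3]))
np.save('pics/w1P.npy',P)
E
```

```text
t: 3.15
tool_pos: [0.4684, 0.2053, 0.239]
tool_rot: [-1.72, -2.628, 0.001]
contact_force: [0.9, 0.7, -0.8]
opening: 0.0001
bayframe of T [ -84.54727058 -140.09123581]
```

View pics/w1.png

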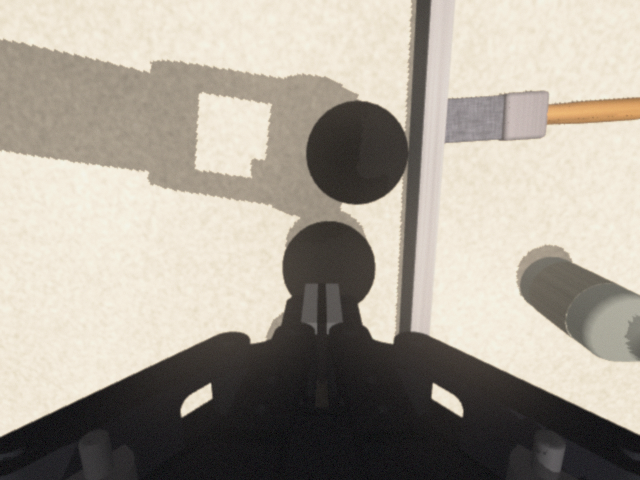

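```bash
cat >> h.py <<'E'
from scipy.optimize import least_squares
def ballfit(P,u,v,r):
    m=np.zeros(P.shape[:2],np.uint8);cv2.circle(m,(u,v),r,1,-1);Q=P[(m>0)&(P[...,2]>.045)&(P[...,2]<.1)]
    f=least_squares(lambda x:np.linalg.norm(Q-x,axis=1)-.044,Q.mean(0)-[0,0,.02],loss='soft_l1',f_scale=.002);return f.x,tobay(f.x).round(1),len(Q)
E
python3 - <<'E'
from h import *
P=np.load('pics/w1P.npy')
print(ballfit(P,357,152,42));print(ballfit(P,328,255,30))
z=P[...,2]
Q=P[100:330,380:460].reshape(-1,3);Q=Q[(Q[:,2]>.053)&(Q[:,2]<.07)];b=np.array([tobay(q) for q in Q]);print(np.percentile(b[:,0],[2,50,98]),np.median(Q[:,2]),b[:,1].min(),b[:,1].max())
E
```

```text
(array([0.47429774, 0.26912112, 0.04196393]), array([ -54.1, -149.7]), 5506)
(array([0.49433238, 0.16429006, 0.04203285]), array([ -78.4, -253.6]), 2794)
[-31.80040333   5.67224668  16.07118567] 0.05852035101427591 -311.2574715060315 -107.43413691685048
```

```bash
python3 -m creep '[{"hand":0,"translation":[1.0,-1.5,0],"delta_rot":[0,0,0]},{"hand":0,"translation":[0,0,5],"delta_rot":[0,0,0]},{"hand":0,"translation":[0,0,5],"delta_rot":[0,0,0]},{"hand":0,"translation":[0,0,5],"delta_rot":[0,0,0]},{"hand":0,"translation":[0,0,2.5],"delta_rot":[0,0,0]},{"hand":0,"translation":[0,0,2.1],"delta_rot":[0,0,0]},{"hand":0,"translation":[0,0,0],"delta_rot":[0,0,0]}]'
python3 -m creep '[{"hand":0,"translation":[0.5,0.5,0],"delta_rot":[0,0,0]},{"hand":0,"translation":[0.5,0.5,0],"delta_rot":[0,0,0]},{"hand":0,"translation":[0.5,0.5,0],"delta_rot":[0,0,0]},{"hand":0,"translation":[0.5,0.5,0],"delta_rot":[0,0,0]},{"hand":0,"translation":[0.5,0.5,0],"delta_rot":[0,0,0]},{"hand":0,"translation":[0.5,0.5,0],"delta_rot":[0,0,0]},{"hand":0,"translation":[0.5,0.5,0],"delta_rot":[0,0,0]}]'
python3 - <<'E'
from h import *
go(bay(-65,-99,43),yaw=114)
im,d=ctrl.get_image('top');cv2.imwrite('pics/t2.png',cv2.resize(im[195:345,140:340,::-1],None,fx=4,fy=4));P=cloud(d,ctrl.calibration('top'));np.save('pics/t2P.npy',P)
E
```

```text
t: 4.08
tool_pos: [0.4491, 0.2079, 0.0413]
tool_rot: [-1.719, -2.626, 0.006]
contact_force: [-0.0, 0.7, 1.0]
opening: 0.0001
t: 4.95
tool_pos: [0.469, 0.255, 0.0432]
tool_rot: [-1.718, -2.63, 0.0]
contact_force: [0.0, -0.5, 0.5]
opening: 0.0003
t 4.95 tcp [0.469  0.255  0.0432] shift cm [ 6.14 -0.06  0.02] F [ 0.  -0.5  0.5] open 0.000
toolx yaw 113.7 z [-0.  0. -1.]
turn deg [-0.  -0.  -0.3]
```

View pics/t2.png

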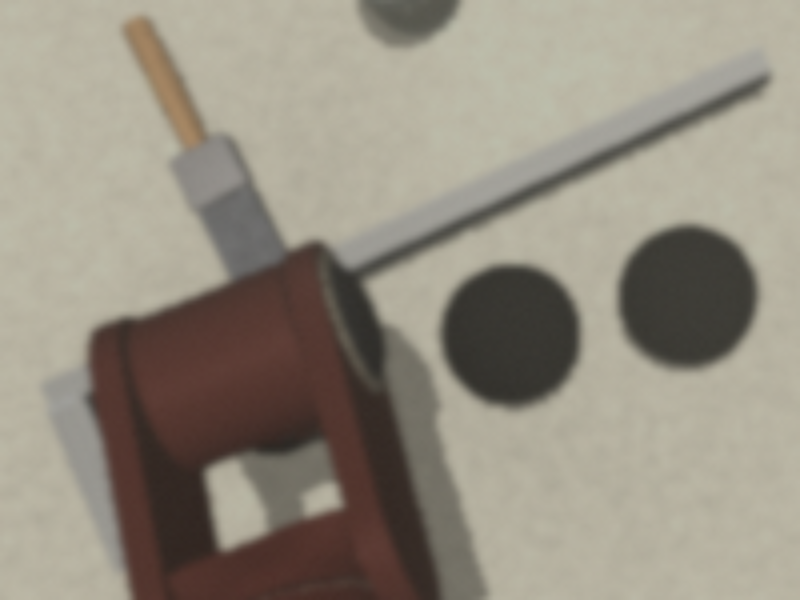

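```bash
cat >> h.py <<'E'
def wr(n,cam='wrist'):
    c=ctrl.calibration(cam);im,d=ctrl.get_image(cam);cv2.imwrite(f'pics/{n}.png',im[:,:,::-1]);P=cloud(d,c);np.save(f'pics/{n}P.npy',P);return im,P
E
python3 -c "
from h import *
wr('w2')"
```

```text
(no output)
```

View pics/w2.png

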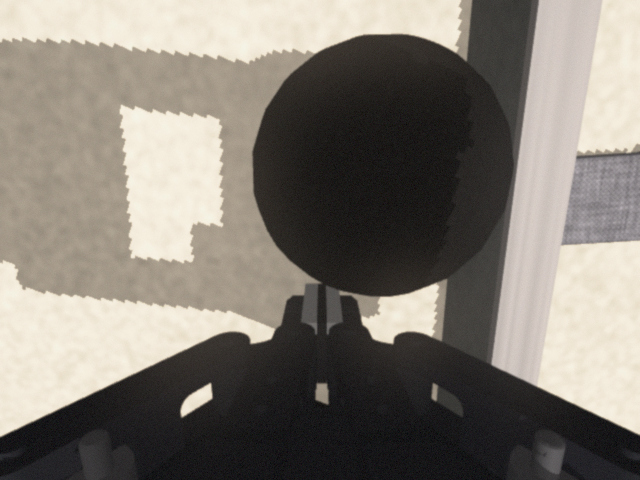

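```bash
python3 -c "
from h import *
P=np.load('pics/w2P.npy');print(ballfit(P,384,165,110))"
python3 -m creep '[{"hand":0,"translation":[0.5,0.1,0],"delta_rot":[0,0,-0.3]},{"hand":0,"translation":[0.5,0.1,0],"delta_rot":[0,0,0]},{"hand":0,"translation":[0.5,0.1,0],"delta_rot":[0,0,0]},{"hand":0,"translation":[0.5,0,0],"delta_rot":[0,0,0]},{"hand":0,"translation":[0.5,0,0],"delta_rot":[0,0,0]},{"hand":0,"translation":[0.5,0,0],"delta_rot":[0,0,0]}]'
python3 -c "
from h import *
go(bay(-65,-99,43),yaw=114)
im,P=wr('w3');print(ballfit(P,384,165,110))"
```

```text
(array([0.46552594, 0.31415316, 0.04189585]), array([ -43.8, -105. ]), 37831)
t: 5.8
tool_pos: [0.4592, 0.2835, 0.0433]
tool_rot: [-1.711, -2.635, -0.0]
contact_force: [0.9, -0.7, -0.9]
opening: 0.0004
t 5.80 tcp [0.4592 0.2835 0.0433] shift cm [ 3.15 -0.3   0.03] F [ 0.9 -0.7 -0.9] open 0.000
toolx yaw 114.0 z [-0.  0. -1.]
turn deg [-0. -0.  0.]
(array([0.45353112, 0.33972534, 0.04185037]), array([-44.3, -76.8]), 37813)
```

View pics/w3.png

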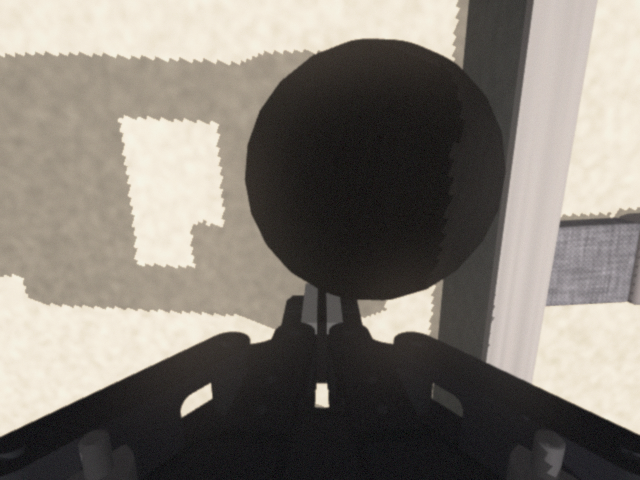

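```bash
python3 -m creep '[{"hand":0,"translation":[0.5,0,0],"delta_rot":[0,0,0]},{"hand":0,"translation":[0.5,0,0],"delta_rot":[0,0,0]},{"hand":0,"translation":[0.5,0,0],"delta_rot":[0,0,0]},{"hand":0,"translation":[0.5,0,0],"delta_rot":[0,0,0]},{"hand":0,"translation":[0.5,0,0],"delta_rot":[0,0,0]},{"hand":0,"translation":[0.5,0,0],"delta_rot":[0,0,0]},{"hand":0,"translation":[0.2,0,0],"delta_rot":[0,0,0]},{"hand":0,"translation":[0.1,0,0],"delta_rot":[0,0,0]}]'
python3 -c "
from h import *
go(bay(-65,-97,43),yaw=114)
im,P=wr('w4');print(ballfit(P,380,165,110))"
```

```text
t: 6.85
tool_pos: [0.4459, 0.3134, 0.0433]
tool_rot: [1.711, 2.635, -0.0]
contact_force: [0.6, -0.3, 0.6]
opening: -0.0001
t 6.85 tcp [0.4459 0.3134 0.0433] shift cm [ 0.07 -0.3   0.03] F [ 0.6 -0.3  0.6] open -0.000
toolx yaw 114.01 z [ 0. -0. -1.]
turn deg [-0.    0.    0.01]
(array([0.44085691, 0.36959104, 0.04193013]), array([-43.8, -44.3]), 37820)
```

View pics/w4.png

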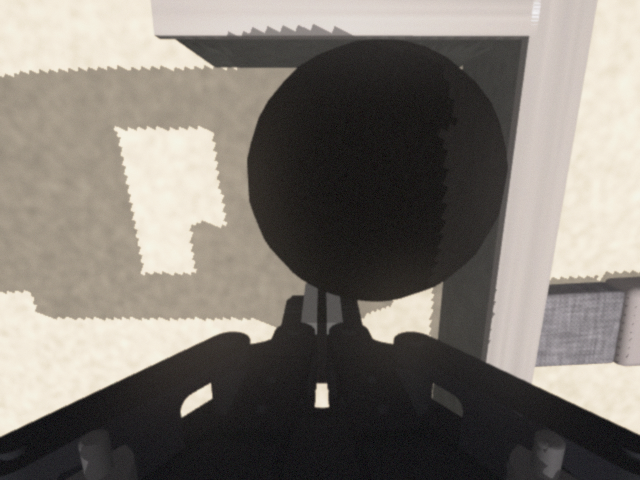

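```bash
python3 -m creep '[{"hand":0,"translation":[0.1,0,0],"delta_rot":[0,0,0]},{"hand":0,"translation":[0.05,0,0],"delta_rot":[0,0,0]},{"hand":0,"translation":[0,0,0],"delta_rot":[0,0,0]},{"hand":0,"translation":[0,0,0],"delta_rot":[0,0,0]}]'
```

```text
t: 7.4
tool_pos: [0.4456, 0.3138, 0.0432]
tool_rot: [1.71, 2.634, -0.002]
contact_force: [1.7, -3.8, -0.3]
opening: 0.0003
```

```bash
python3 -m creep '[{"hand":0,"translation":[-0.2,0,0],"delta_rot":[0,0,0]},{"hand":0,"translation":[-0.4,-0.4,0],"delta_rot":[0,0,0]},{"hand":0,"translation":[-1,-1,0],"delta_rot":[0,0,0]},{"hand":0,"translation":[-1,0,-4],"delta_rot":[0,0,0]},{"hand":0,"translation":[-1,0,-5],"delta_rot":[0,0,0]},{"hand":0,"translation":[-4,-1,-2],"delta_rot":[0,0,0]},{"hand":0,"translation":[-5,-1.5,0],"delta_rot":[0,0,0]},{"hand":0,"translation":[-5,-1.5,0],"delta_rot":[0,0,0]}]'
python3 -c "
from h import *
go(bay(-122,-300,150),yaw=114)
print(tobay(ctrl.get_obs()['tool_pos']))
im,P=wr('w5')"
```

```text
t: 8.4
tool_pos: [0.4673, 0.1303, 0.1538]
tool_rot: [1.71, 2.635, 0.002]
contact_force: [0.6, -0.7, 0.2]
opening: 0.0002
t 8.40 tcp [0.4673 0.1303 0.1538] shift cm [-2.63 -0.51  0.38] F [ 0.6 -0.7  0.2] open 0.000
toolx yaw 114.04 z [ 0.001  0.    -1.   ]
turn deg [0.08 0.01 0.04]
[-116.95591941 -273.6570454 ]
```

View pics/w5.png

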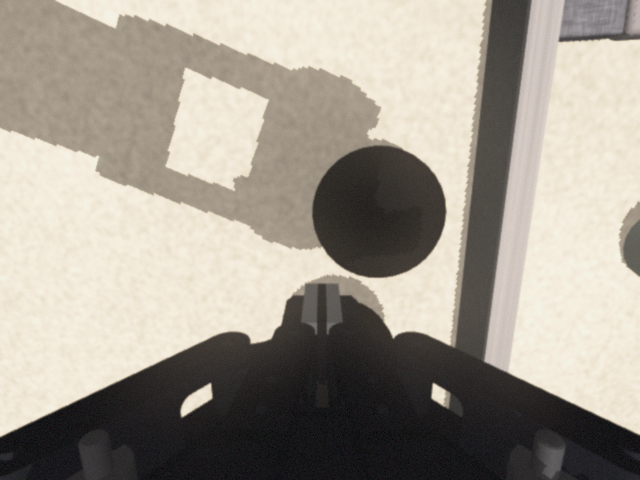

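Ball 1 sits where expected at about (379,212), and nothing else is in the way. I'll go down behind it and push.

```bash
python3 -m creep '[{"hand":0,"translation":[-2.6,-0.5,0],"delta_rot":[0,0,0]},{"hand":0,"translation":[0,0,5],"delta_rot":[0,0,0]},{"hand":0,"translation":[0,0,4],"delta_rot":[0,0,0]},{"hand":0,"translation":[0,0,2.1],"delta_rot":[0,0,0]},{"hand":0,"translation":[0,0,0],"delta_rot":[0,0,0]}]'
python3 -m creep '[{"hand":0,"translation":[0.5,0.5,0],"delta_rot":[0,0,0]},{"hand":0,"translation":[0.5,0.5,0],"delta_rot":[0,0,0]},{"hand":0,"translation":[0.5,0.5,0],"delta_rot":[0,0,0]},{"hand":0,"translation":[0.5,0.5,0],"delta_rot":[0,0,0]},{"hand":0,"translation":[0.5,0.5,0],"delta_rot":[0,0,0]},{"hand":0,"translation":[0.5,0.4,0],"delta_rot":[0,0,0]},{"hand":0,"translation":[0.5,0.4,0],"delta_rot":[0,0,0]}]'
python3 - <<'E'
from h import *
print(tobay(ctrl.get_obs()['tool_pos']))
im,P=wr('w6');
# auto ball: dark pixels above finger region
m=(im.max(2)<45).astype(np.uint8);m[285:]=0;n,l,s,ce=cv2.connectedComponentsWithStats(m);i=1+np.argmax(s[1:,4]);print(s[i],ce[i]);u,v=map(int,ce[i]);print(ballfit(P,u,v,90))
E
```

```text
t: 9.07
tool_pos: [0.4712, 0.1057, 0.0401]
tool_rot: [-1.709, -2.631, 0.005]
contact_force: [1.2, 0.3, 0.1]
opening: -0.0003
t: 9.95
tool_pos: [0.4895, 0.152, 0.0422]
tool_rot: [-1.711, -2.635, 0.0]
contact_force: [0.2, 0.2, -0.3]
opening: -0.0003
[ -87.77765667 -262.91168611]
[  305    97   265   188 40336] [439.03046906 198.53840242]
(array([0.50637623, 0.20780069, 0.04194916]), array([ -49.7, -218.8]), 25349)
```

View pics/w6.png

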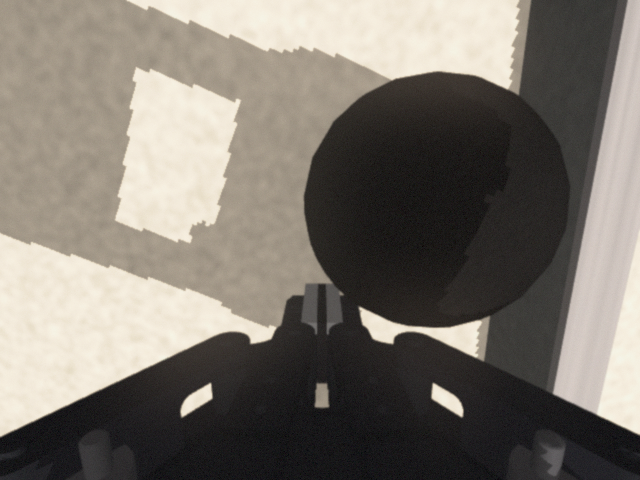

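```bash
python3 -m creep '[{"hand":0,"translation":[0.3,0.4,0],"delta_rot":[0,0,0]},{"hand":0,"translation":[0.4,0.5,0],"delta_rot":[0,0,0]},{"hand":0,"translation":[0.4,0.5,0],"delta_rot":[0,0,0]},{"hand":0,"translation":[0.4,0.5,0],"delta_rot":[0,0,0]},{"hand":0,"translation":[0.5,0.2,0],"delta_rot":[0,0,0]},{"hand":0,"translation":[0.5,0,0],"delta_rot":[0,0,0]},{"hand":0,"translation":[0.5,0,0],"delta_rot":[0,0,0]},{"hand":0,"translation":[0.5,0,0],"delta_rot":[0,0,0]}]'
cat >> h.py <<'E'
def ballnow(n):
    print('tcp bay',tobay(ctrl.get_obs()['tool_pos']).round(1),ctrl.get_obs()['contact_force'].round(1))
    im,P=wr(n)
    m=(im.max(2)<45).astype(np.uint8);m[285:]=0;k,l,s,ce=cv2.connectedComponentsWithStats(m);i=1+np.argmax(s[1:,4]);u,v=map(int,ce[i]);print(u,v,ballfit(P,u,v,90))
E
python3 -c "
from h import *
ballnow('w7')"
```

```text
t: 11.0
tool_pos: [0.4942, 0.1924, 0.0423]
tool_rot: [-1.711, -2.635, 0.0]
contact_force: [0.6, -0.1, -0.3]
opening: -0.0001
tcp bay [ -67.1 -227.9] [ 0.6 -0.1 -0.3]
391 180 (array([0.49433315, 0.24916571, 0.04188473]), array([ -43.9, -176.1]), 25353)
```

View pics/w7.png

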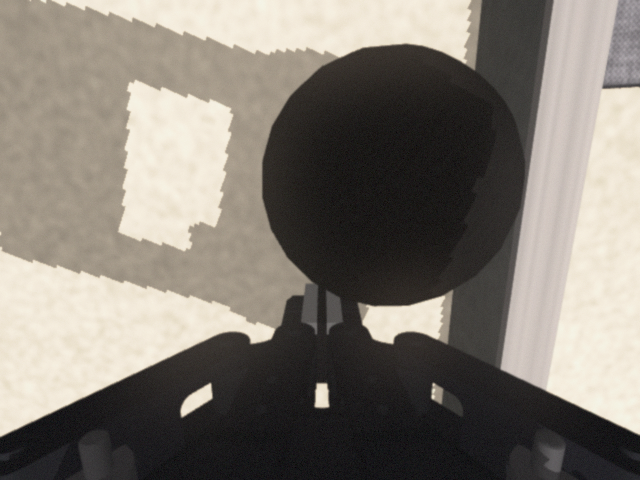

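```bash
python3 -m creep '[{"hand":0,"translation":[0.5,0,0],"delta_rot":[0,0,0]},{"hand":0,"translation":[0.5,0,0],"delta_rot":[0,0,0]},{"hand":0,"translation":[0.5,0,0],"delta_rot":[0,0,0]},{"hand":0,"translation":[0.5,0,0],"delta_rot":[0,0,0]},{"hand":0,"translation":[0.5,0,0],"delta_rot":[0,0,0]},{"hand":0,"translation":[0.5,0,0],"delta_rot":[0,0,0]},{"hand":0,"translation":[0.5,0,0],"delta_rot":[0,0,0]},{"hand":0,"translation":[0.4,0,0],"delta_rot":[0,0,0]}]'
python3 -m creep '[{"hand":0,"translation":[0.2,0,0],"delta_rot":[0,0,0]},{"hand":0,"translation":[0.2,0,0],"delta_rot":[0,0,0]},{"hand":0,"translation":[0.1,0,0],"delta_rot":[0,0,0]},{"hand":0,"translation":[0,0,0],"delta_rot":[0,0,0]}]'
python3 -c "
from h import *
ballnow('w8')"
```

```text
t: 12.05
tool_pos: [0.4785, 0.228, 0.0423]
tool_rot: [-1.711, -2.635, -0.0]
contact_force: [0.6, 0.4, 0.7]
opening: 0.0001
t: 12.55
tool_pos: [0.4766, 0.2322, 0.0423]
tool_rot: [1.711, 2.635, -0.0]
contact_force: [0.7, 0.5, -0.0]
opening: -0.0001
tcp bay [ -67.  -184.3] [ 0.7  0.5 -0. ]
388 149 (array([0.4764548 , 0.28906333, 0.0419907 ]), array([ -44. , -132.4]), 25335)
```

View pics/w8.png

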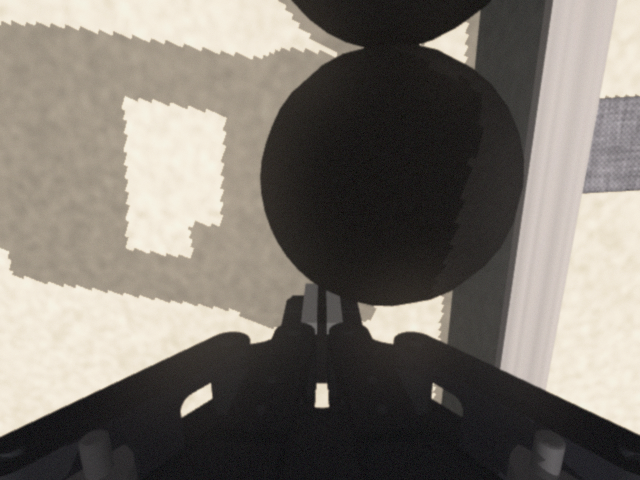

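```bash
python3 -m creep '[{"hand":0,"translation":[0.1,0,0],"delta_rot":[0,0,0]},{"hand":0,"translation":[0,0,0],"delta_rot":[0,0,0]}]'
python3 -m creep '[{"hand":0,"translation":[-0.2,0,0],"delta_rot":[0,0,0]},{"hand":0,"translation":[-0.4,-0.4,0],"delta_rot":[0,0,0]},{"hand":0,"translation":[-1,-1,0],"delta_rot":[0,0,0]},{"hand":0,"translation":[-1,0,-4],"delta_rot":[0,0,0]},{"hand":0,"translation":[-1,0,-5],"delta_rot":[0,0,0]},{"hand":0,"translation":[-4,-1,-2],"delta_rot":[0,0,0]},{"hand":0,"translation":[-5,-1.8,0],"delta_rot":[0,0,0]},{"hand":0,"translation":[-5,-1.8,0],"delta_rot":[0,0,0]}]'
python3 -m creep '[{"hand":0,"translation":[-4.5,-1.6,0],"delta_rot":[0,0,0]},{"hand":0,"translation":[0,0,0],"delta_rot":[0,0,0]}]'
python3 -c "
from h import *
print(tobay(ctrl.get_obs()['tool_pos']))
go(bay(-144,-412,43),yaw=114)
ballnow('w9')
im,P=wr('t9','top')"
```

```text
t: 12.85
tool_pos: [0.4763, 0.2328, 0.0424]
tool_rot: [1.711, 2.634, -0.001]
contact_force: [0.7, -2.9, 0.3]
opening: 0.0003
t: 13.85
tool_pos: [0.4926, 0.0461, 0.1528]
tool_rot: [1.71, 2.634, 0.001]
contact_force: [0.3, -0.6, -0.4]
opening: -0.0004
t: 14.1
tool_pos: [0.4961, -0.0026, 0.1522]
tool_rot: [1.718, 2.63, -0.001]
contact_force: [-0.2, -0.4, 0.4]
opening: -0.0
[-144.62671894 -406.82558968]
t 14.10 tcp [ 0.4961 -0.0026  0.1522] shift cm [-0.51  0.07 10.92] F [-0.2 -0.4  0.4] open -0.000
toolx yaw 113.7 z [-0. -0. -1.]
turn deg [-0.01  0.02 -0.3 ]
tcp bay [-144.6 -406.8] [-0.2 -0.4  0.4]
366 171 (array([0.51528776, 0.05401448, 0.04192565]), array([-104.1, -362.9]), 14943)
```

View pics/w9.png

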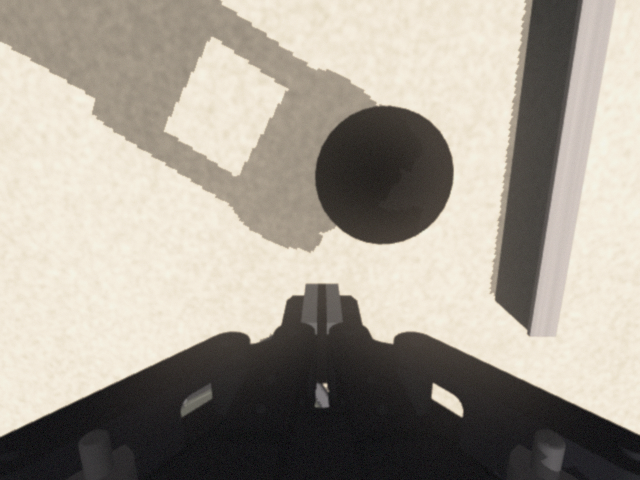

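View pics/t9.png

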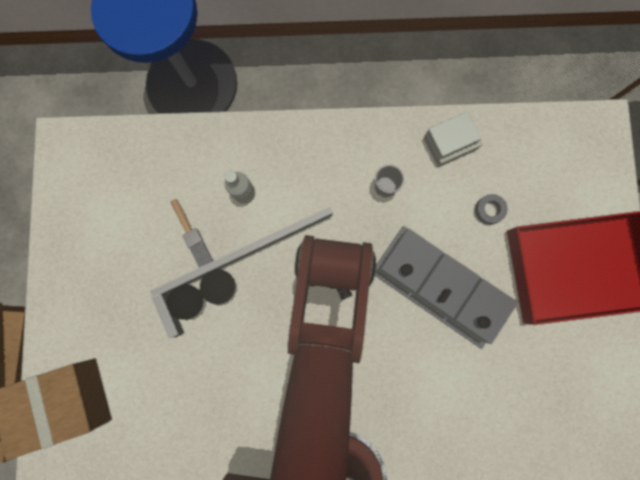

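Two balls are parked in the corner at (185,300) and (217,286). Ball 2 is next.

```bash
python3 -m creep '[{"hand":0,"translation":[-0.5,0,4],"delta_rot":[0,0,-0.3]},{"hand":0,"translation":[0,0,4.5],"delta_rot":[0,0,0]},{"hand":0,"translation":[0,0,2.4],"delta_rot":[0,0,0]},{"hand":0,"translation":[0,0,0],"delta_rot":[0,0,0]}]'
python3 -m creep '[{"hand":0,"translation":[0.5,0.5,0],"delta_rot":[0,0,0]},{"hand":0,"translation":[0.5,0.5,0],"delta_rot":[0,0,0]},{"hand":0,"translation":[0.5,0.5,0],"delta_rot":[0,0,0]},{"hand":0,"translation":[0.5,0.5,0],"delta_rot":[0,0,0]},{"hand":0,"translation":[0.5,0.5,0],"delta_rot":[0,0,0]},{"hand":0,"translation":[0.5,0.5,0],"delta_rot":[0,0,0]},{"hand":0,"translation":[0.4,0.4,0],"delta_rot":[0,0,0]},{"hand":0,"translation":[0.2,0.2,0],"delta_rot":[0,0,0]}]'
python3 -c "
from h import *
ballnow('w10')"
```

```text
t: 14.7
tool_pos: [0.4962, -0.0027, 0.0409]
tool_rot: [-1.699, -2.636, 0.003]
contact_force: [0.5, -0.6, 0.9]
opening: 0.0001
t: 15.7
tool_pos: [0.5167, 0.0438, 0.0432]
tool_rot: [-1.704, -2.639, 0.0]
contact_force: [-0.7, -0.1, -0.1]
opening: 0.0001
tcp bay [-107.  -372.8] [-0.7 -0.1 -0.1]
420 190 (array([0.52739953, 0.10223174, 0.0419182 ]), array([ -73.4, -323.8]), 25327)
```

View pics/w10.png

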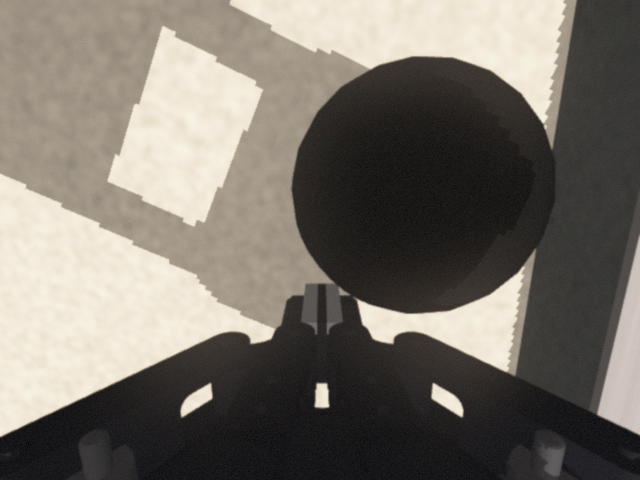

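```bash
python3 -m creep '[{"hand":0,"translation":[0.4,0.4,0],"delta_rot":[0,0,0]},{"hand":0,"translation":[0.5,0.5,0],"delta_rot":[0,0,0]},{"hand":0,"translation":[0.5,0.5,0],"delta_rot":[0,0,0]},{"hand":0,"translation":[0.5,0.5,0],"delta_rot":[0,0,0]},{"hand":0,"translation":[0.5,0.5,0],"delta_rot":[0,0,0]},{"hand":0,"translation":[0.4,0.5,0],"delta_rot":[0,0,0]},{"hand":0,"translation":[0.4,0.5,0],"delta_rot":[0,0,0]},{"hand":0,"translation":[0.4,0.4,0],"delta_rot":[0,0,0]}]'
python3 -c "
from h import *
ballnow('w11')"
```

```text
t: 16.75
tool_pos: [0.5367, 0.0923, 0.0433]
tool_rot: [1.704, 2.639, 0.0]
contact_force: [0.0, 0.1, -0.3]
opening: 0.0001
tcp bay [ -69.  -336.7] [ 0.   0.1 -0.3]
392 179 (array([0.53526171, 0.1489955 , 0.04190088]), array([ -47.2, -284.3]), 25338)
```

View pics/w11.png

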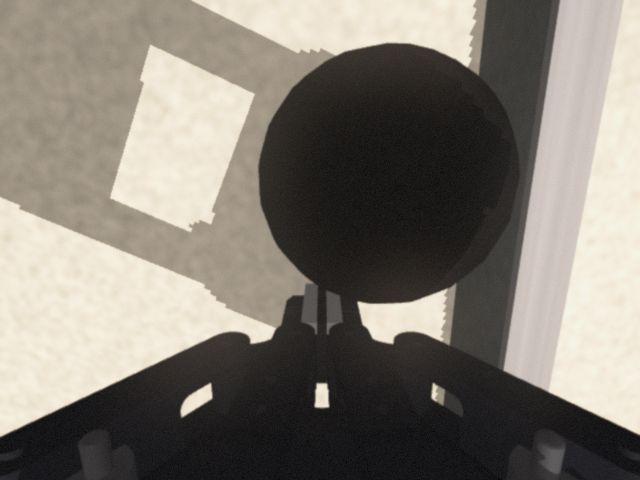

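```bash
python3 -m creep '[{"hand":0,"translation":[0.5,0,0],"delta_rot":[0,0,0]},{"hand":0,"translation":[0.5,0,0],"delta_rot":[0,0,0]},{"hand":0,"translation":[0.5,0,0],"delta_rot":[0,0,0]},{"hand":0,"translation":[0.5,0,0],"delta_rot":[0,0,0]},{"hand":0,"translation":[0.5,0,0],"delta_rot":[0,0,0]},{"hand":0,"translation":[0.5,0,0],"delta_rot":[0,0,0]},{"hand":0,"translation":[0.5,0,0],"delta_rot":[0,0,0]},{"hand":0,"translation":[0.5,0,0],"delta_rot":[0,0,0]}]'
python3 -m creep '[{"hand":0,"translation":[0.5,0,0],"delta_rot":[0,0,0]},{"hand":0,"translation":[0.5,0,0],"delta_rot":[0,0,0]},{"hand":0,"translation":[0.5,0,0],"delta_rot":[0,0,0]},{"hand":0,"translation":[0.4,0,0],"delta_rot":[0,0,0]},{"hand":0,"translation":[0.2,0,0],"delta_rot":[0,0,0]},{"hand":0,"translation":[0.2,0,0],"delta_rot":[0,0,0]},{"hand":0,"translation":[0.1,0,0],"delta_rot":[0,0,0]},{"hand":0,"translation":[0,0,0],"delta_rot":[0,0,0]}]'
python3 -c "
from h import *
ballnow('w12')"
```

```text
t: 17.8
tool_pos: [0.5199, 0.1287, 0.0433]
tool_rot: [1.704, 2.639, -0.0]
contact_force: [-0.6, -0.3, 0.4]
opening: -0.0001
t: 18.8
tool_pos: [0.5102, 0.1502, 0.0433]
tool_rot: [1.704, 2.639, -0.0]
contact_force: [0.3, 0.7, -0.3]
opening: -0.0
tcp bay [ -69.7 -272.9] [ 0.3  0.7 -0.3]
397 150 (array([0.51241373, 0.20817133, 0.04193496]), array([ -44. , -220.9]), 25336)
```

View pics/w12.png

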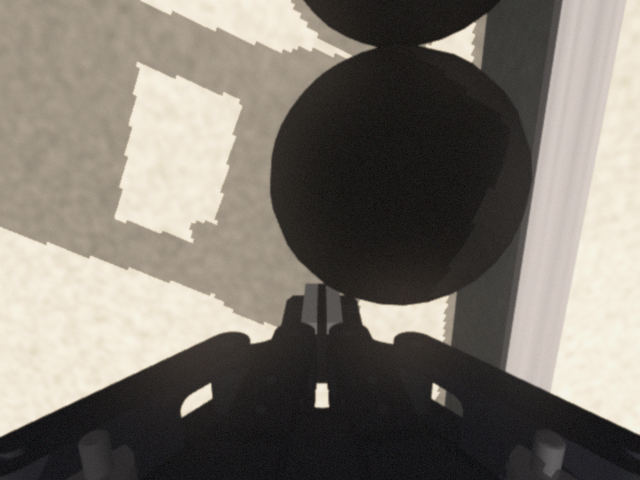

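```bash
python3 -m creep '[{"hand":0,"translation":[0.1,0,0],"delta_rot":[0,0,0]},{"hand":0,"translation":[0.1,0,0],"delta_rot":[0,0,0]},{"hand":0,"translation":[0,0,0],"delta_rot":[0,0,0]}]'
python3 -c "
from h import *
ballnow('w13')"
```

```text
t: 19.23
tool_pos: [0.5093, 0.152, 0.0433]
tool_rot: [1.704, 2.639, -0.0]
contact_force: [-0.7, 0.1, 0.0]
opening: -0.0002
tcp bay [ -69.7 -270.9] [-0.7  0.1  0. ]
397 150 (array([0.51225646, 0.20888238, 0.04196061]), array([ -43.9, -220.2]), 25334)
```

```bash
python3 -m creep '[{"hand":0,"translation":[0.1,0,0],"delta_rot":[0,0,0]},{"hand":0,"translation":[0,0,0],"delta_rot":[0,0,0]}]'
python3 -m creep '[{"hand":0,"translation":[0.05,0,0],"delta_rot":[0,0,0]},{"hand":0,"translation":[0,0,0],"delta_rot":[0,0,0]}]'
python3 -c "
from h import *
ballnow('w13')"
```

```text
t: 19.52
tool_pos: [0.509, 0.1526, 0.0434]
tool_rot: [1.704, 2.639, -0.001]
contact_force: [-0.1, -3.4, 0.4]
opening: 0.0001
t: 19.77
tool_pos: [0.5088, 0.1529, 0.0434]
tool_rot: [1.704, 2.639, -0.001]
contact_force: [1.2, -5.0, 2.0]
opening: -0.0002
tcp bay [ -69.8 -270. ] [ 1.2 -5.   2. ]
397 150 (array([0.51216324, 0.20920044, 0.04195579]), array([ -43.9, -219.9]), 25338)
```

```bash
python3 -m creep '[{"hand":0,"translation":[-0.1,0,0],"delta_rot":[0,0,0]},{"hand":0,"translation":[-0.2,0,0],"delta_rot":[0,0,0]},{"hand":0,"translation":[-0.4,-0.4,0],"delta_rot":[0,0,0]},{"hand":0,"translation":[-1,-1,0],"delta_rot":[0,0,0]},{"hand":0,"translation":[-2,-1,-4],"delta_rot":[0,0,0]},{"hand":0,"translation":[-1,0,-5],"delta_rot":[0,0,0]},{"hand":0,"translation":[-1,0,-5],"delta_rot":[0,0,0]},{"hand":0,"translation":[-1,0,-4],"delta_rot":[0,0,0]}]'
python3 -c "
from h import *
im,P=wr('w14')
go(box(-30,0,220),yaw=144)"
```

```text
t: 20.82
tool_pos: [0.5144, 0.0816, 0.2256]
tool_rot: [1.704, 2.638, 0.002]
contact_force: [0.4, 0.6, -0.0]
opening: 0.0001
t 20.88 tcp [0.5175 0.0808 0.2319] shift cm [-27.53 -20.88   1.12] F [ 2.2 -0.6  4.3] open -0.000
toolx yaw 114.24 z [ 0.012 -0.    -1.   ]
turn deg [  0.5    0.44 -29.76]
```

View pics/w14.png

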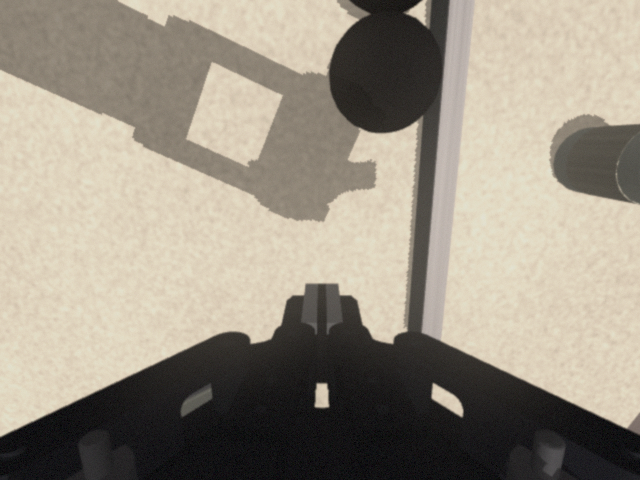

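```bash
python3 -m creep '[{"hand":0.5,"translation":[-3.93,-2.98,0],"delta_rot":[0,0,0]},{"hand":0.5,"translation":[-3.93,-2.98,0],"delta_rot":[0,0,0]},{"hand":0.5,"translation":[-3.93,-2.98,0],"delta_rot":[0,0,0]},{"hand":0.5,"translation":[-3.93,-2.98,0],"delta_rot":[0,0,0]},{"hand":0.5,"translation":[-3.93,-2.98,0],"delta_rot":[0,0,0]},{"hand":0.5,"translation":[-3.93,-2.98,0],"delta_rot":[0,0,0]},{"hand":0.5,"translation":[-3.93,-2.98,0],"delta_rot":[0,0,0]}]'
python3 -m creep '[{"hand":0.5,"translation":[0,0,0],"delta_rot":[0,0,-9.9]},{"hand":0.5,"translation":[0,0,0],"delta_rot":[0,0,-9.9]},{"hand":0.5,"translation":[0,0,0],"delta_rot":[0,0,-9.9]},{"hand":0.5,"translation":[0,0,0],"delta_rot":[0,0,0]},{"hand":0.5,"translation":[0,0,0],"delta_rot":[0,0,0]}]'
python3 -c "
from h import *
go(box(-30,0,95),yaw=144)
im,P=wr('w15');wr('t15','top')"
```

```text
t: 21.75
tool_pos: [0.4362, -0.2557, 0.2229]
tool_rot: [1.705, 2.639, 0.001]
contact_force: [0.2, -0.4, 0.1]
opening: 0.0425
t: 22.38
tool_pos: [0.4372, -0.2541, 0.2231]
tool_rot: [-0.975, -2.986, -0.0]
contact_force: [0.0, -1.2, -0.6]
opening: 0.0429
t 22.38 tcp [ 0.4372 -0.2541  0.2231] shift cm [-0.36  0.03 12.81] F [ 0.  -1.2 -0.6] open 0.043
toolx yaw 143.86 z [-0.  0. -1.]
turn deg [ 0.01 -0.01 -0.14]
```

View pics/w15.png

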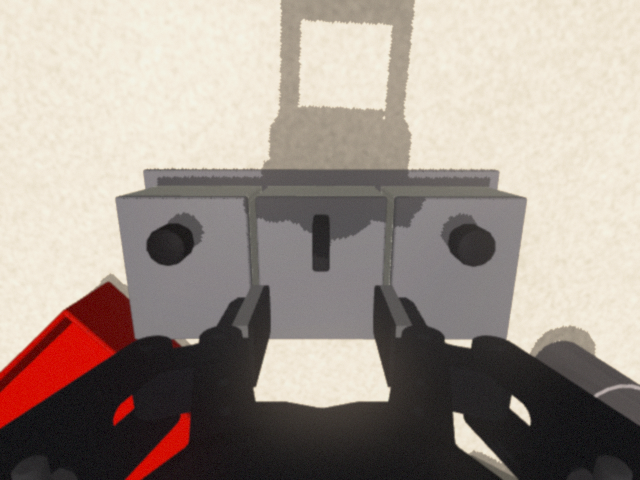

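View pics/t15.png

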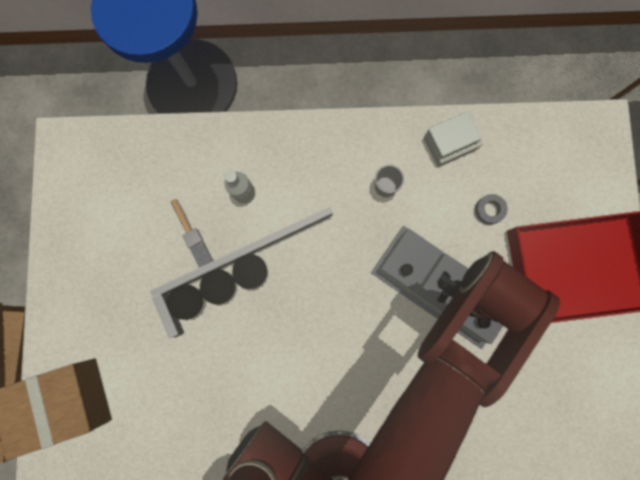

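```bash
python3 - <<'E'
from h import *
P=np.load('pics/t15P.npy')
for u,v in((185,301),(217,286),(250,270)):print(ballfit(P,u,v,13))
P=np.load('pics/w15P.npy')
m=np.zeros((480,640),bool);m[200:280,280:350]=1
Q=P[m&(P[...,2]>.105)];b=np.array([np.r_[tobox(q),q[2]*1000] for q in Q]);print(b.min(0),np.median(b,0),b.max(0))
Q=P[200:280,262:300].reshape(-1,3);print(np.nanmedian(Q[:,2]))
E
```

```text
(array([0.44011292, 0.36983054, 0.04263663]), array([-44.3, -43.8]), 527)
(array([0.47625479, 0.28965863, 0.04241687]), array([ -43.9, -131.8]), 525)
(array([0.51204189, 0.20995427, 0.0426766 ]), array([ -43.7, -219.1]), 527)
[-47.00273174  -6.14259928 105.22612736] [-3.12624812e+01  1.04025227e-01  1.15617565e+02] [-13.58913144   5.64501054 117.92986894]
0.07987737524071203
```

```bash
python3 -m creep '[{"hand":0.5,"translation":[-0.36,0.03,4],"delta_rot":[0,0,-0.14]},{"hand":0.5,"translation":[0,0,4],"delta_rot":[0,0,0]},{"hand":0.5,"translation":[0,0,3],"delta_rot":[0,0,0]},{"hand":0.5,"translation":[0,0,1.8],"delta_rot":[0,0,0]},{"hand":0.5,"translation":[0,0,0],"delta_rot":[0,0,0]},{"hand":0,"translation":[0,0,0],"delta_rot":[0,0,0]},{"hand":0,"translation":[0,0,0],"delta_rot":[0,0,0]},{"hand":0,"translation":[0,0,0],"delta_rot":[0,0,0]}]' 30
python3 -m creep '[{"hand":0,"translation":[0,0,0],"delta_rot":[0,0,0]}]'
python3 - <<'E'
from h import *
o=ctrl.get_obs();t=o['tool_pos'];print(tobox(t),t[2],o['q'])
# arc of grasp point (TCP z + 11mm), hinge box (60, .0735), tool x = -box x, tool z = down
gx,gz=tobox(t)[0],t[2]*1000+11
r=np.array([gx-60,gz-73.5])
prev=r
for th in np.arange(0,91,7.5)[1:]:
    a=np.radians(th);n=np.array([r[0]*np.cos(a)+r[1]*np.sin(a),-r[0]*np.sin(a)+r[1]*np.cos(a)])
    d=n-prev;prev=n;print(th,'tool x %.2f z %.2f cm'%(-d[0]/10,-d[1]/10),n)
E
```

```text
t: 23.48
tool_pos: [0.441, -0.2576, 0.0972]
tool_rot: [0.968, 2.987, -0.005]
contact_force: [-3.7, -3.5, 2.4]
opening: 0.0115
t: 23.6
tool_pos: [0.441, -0.2576, 0.0972]
tool_rot: [0.968, 2.986, -0.004]
contact_force: [-3.9, -4.0, 3.2]
opening: 0.0113
[-28.40586488  -0.8559426 ] 0.09721496332989403 [-6.73369590e-01 -9.00750496e-02  2.00150275e+00 -1.94242104e-03
  1.22699831e+00 -1.61683537e+00]
7.5 tool x -0.53 z -1.12 cm [-83.11832847  45.95725292]
15.0 tool x -0.67 z -1.05 cm [-76.40861442  56.41320117]
22.5 tool x -0.80 z -0.95 cm [-68.39152779  65.9039039 ]
30.0 tool x -0.92 z -0.84 cm [-59.20424316  74.26697257]
37.5 tool x -1.02 z -0.71 cm [-49.00395752  81.35931275]
45.0 tool x -1.10 z -0.57 cm [-37.96520057  87.05957253]
52.5 tool x -1.17 z -0.42 cm [-26.27684852  91.27021889]
60.0 tool x -1.21 z -0.26 cm [-14.1388923   93.91920649]
67.5 tool x -1.24 z -0.10 cm [-1.75901572 94.96121044]
75.0 tool x -1.24 z 0.06 cm [10.65095811 94.37840174]
82.5 tool x -1.22 z 0.22 cm [22.87869109 92.18075242]
90.0 tool x -1.18 z 0.38 cm [34.71496333 88.40586488]
```

```bash
python3 -m creep '[{"hand":0,"translation":[-0.53,0,-1.12],"delta_rot":[0,0,0]},{"hand":0,"translation":[-0.67,0,-1.05],"delta_rot":[0,0,0]},{"hand":0,"translation":[-0.8,0,-0.95],"delta_rot":[0,0,0]},{"hand":0,"translation":[-0.92,0,-0.84],"delta_rot":[0,0,0]},{"hand":0,"translation":[0,0,0],"delta_rot":[0,0,0]}]'
python3 -c "
from h import *
im,P=wr('w16');wr('s16','scene');o=ctrl.get_obs();print(tobox(o['tool_pos']),o['wrist_torque'])"
```

```text
t: 24.22
tool_pos: [0.4629, -0.2736, 0.1348]
tool_rot: [-0.967, -2.985, 0.002]
contact_force: [-5.1, -3.0, 0.1]
opening: 0.0116
[-1.34439868 -0.92426925] [-0.29287038  0.99646063 -0.18483063]
```

View pics/w16.png

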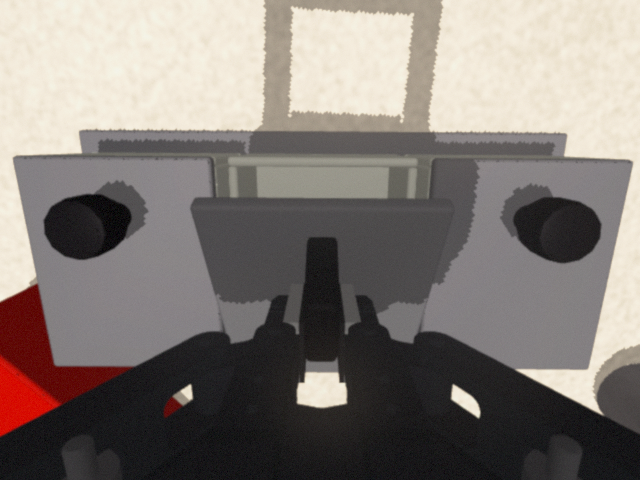

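View pics/s16.png

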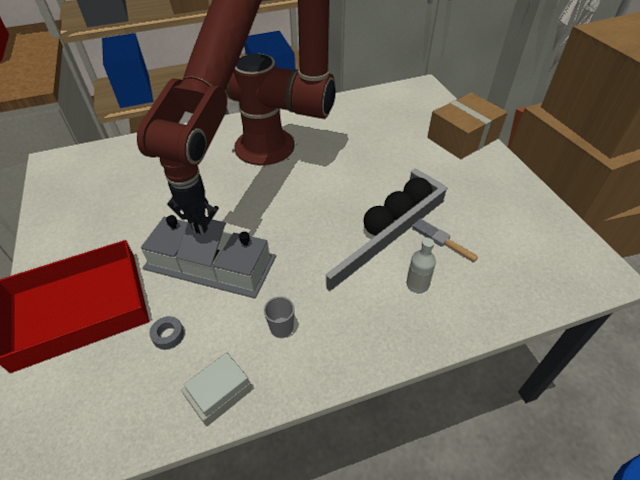

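```bash
python3 -m creep '[{"hand":0,"translation":[-1.02,0,-0.71],"delta_rot":[0,0,0]},{"hand":0,"translation":[-1.1,0,-0.57],"delta_rot":[0,0,0]},{"hand":0,"translation":[-1.17,0,-0.42],"delta_rot":[0,0,0]},{"hand":0,"translation":[-1.21,0,-0.26],"delta_rot":[0,0,0]},{"hand":0,"translation":[-1.24,0,-0.1],"delta_rot":[0,0,0]},{"hand":0,"translation":[-1.24,0,0.06],"delta_rot":[0,0,0]},{"hand":0,"translation":[0,0,0],"delta_rot":[0,0,0]}]'
python3 -c "
from h import *
im,P=wr('w17');o=ctrl.get_obs();print(tobox(o['tool_pos']),o['wrist_torque'])"
```

```text
t: 25.2
tool_pos: [0.5198, -0.3153, 0.1553]
tool_rot: [-0.967, -2.986, 0.004]
contact_force: [-4.6, -4.5, 1.3]
opening: 0.0112
[69.16682261 -1.11798332] [-0.43996658  0.92120219 -0.00416931]
```

View pics/w17.png

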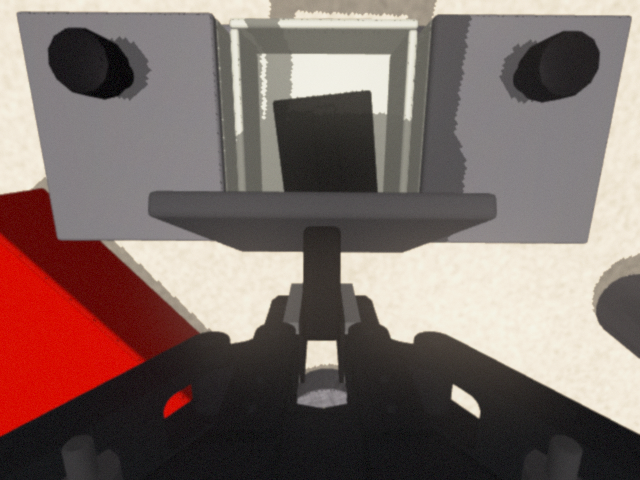

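```bash
python3 -m creep '[{"hand":0,"translation":[-1.22,0,0.22],"delta_rot":[0,0,0]},{"hand":0,"translation":[-1.18,0,0.38],"delta_rot":[0,0,0]},{"hand":0,"translation":[-1.13,0,0.53],"delta_rot":[0,0,0]},{"hand":0,"translation":[0,0,0],"delta_rot":[0,0,0]},{"hand":0.5,"translation":[0,0,0],"delta_rot":[0,0,0]},{"hand":0.5,"translation":[0,0,0],"delta_rot":[0,0,0]},{"hand":0.5,"translation":[0,0,0],"delta_rot":[0,0,0]}]'
python3 -c "
from h import *
im,P=wr('w18');o=ctrl.get_obs();print(tobox(o['tool_pos']),o['wrist_torque'])"
```

```text
t: 26.12
tool_pos: [0.5497, -0.3343, 0.1438]
tool_rot: [0.966, 2.989, 0.0]
contact_force: [-0.8, 0.2, 0.3]
opening: 0.0428
[104.53741738   1.01758959] [ 0.02222024 -0.01483035 -0.06197716]
```

View pics/w18.png

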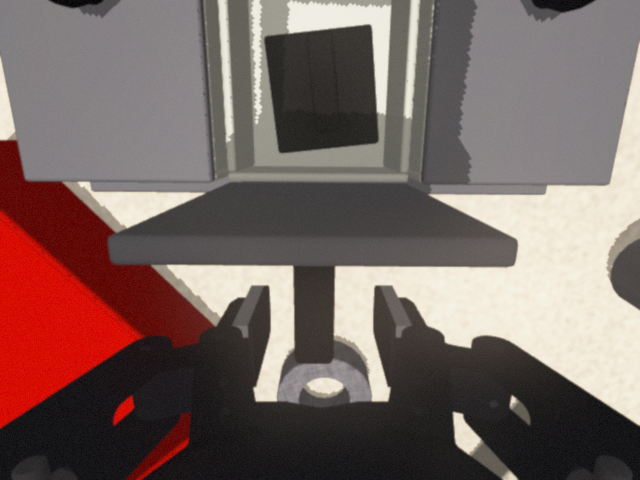

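```bash
python3 -m creep '[{"hand":0.5,"translation":[-0.5,0,-3],"delta_rot":[0,0,0]},{"hand":0.5,"translation":[0,0,-4],"delta_rot":[0,0,0]},{"hand":0.5,"translation":[0,0,-5],"delta_rot":[0,0,0]},{"hand":0.5,"translation":[3,0,0],"delta_rot":[0,0,0]},{"hand":0.5,"translation":[4,0,0],"delta_rot":[0,0,0]},{"hand":0.5,"translation":[4,0,0],"delta_rot":[0,0,0]},{"hand":0.5,"translation":[0,0,0],"delta_rot":[0,0,0]}]'
python3 -c "
from h import *
im,P=wr('w19');o=ctrl.get_obs();print(tobox(o['tool_pos']),o['wrist_torque'])"
```

```text
t: 27.05
tool_pos: [0.4631, -0.2717, 0.2634]
tool_rot: [-0.966, -2.989, -0.0]
contact_force: [0.2, -0.3, -0.5]
opening: 0.0427
[-0.93913003  0.50950166] [-0.04210133 -0.01463538  0.03079987]
```

View pics/w19.png

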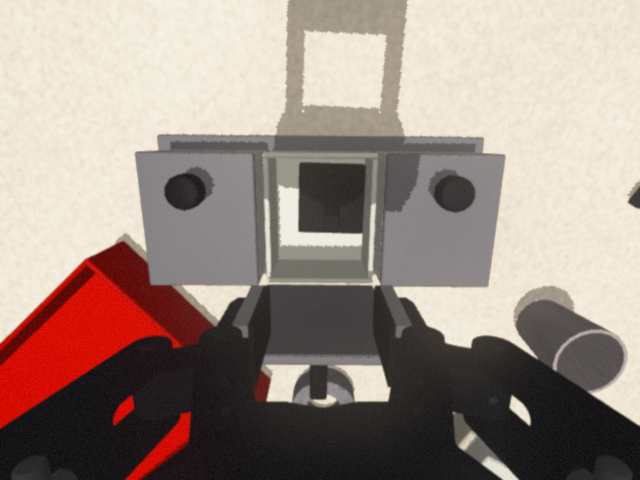

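```bash
cat >> h.py <<'E'
def boxpts(P,zlo,zhi,m=43):
    b=(P[...,:2]-BX);X=b@ex*1000;Y=b@ey*1000;k=(np.abs(X)<53)&(np.abs(Y)<m)&(P[...,2]>zlo)&(P[...,2]<zhi);return np.c_[X[k],Y[k],P[...,2][k]*1000]
E
python3 - <<'E'
from h import *
P=np.load('pics/w19P.npy')
for lo,hi in((.05,.075),(.022,.04)):
    q=boxpts(P,lo,hi,40);print(len(q),np.median(q,0),cv2.minAreaRect(q[:,:2].astype(np.float32)))
im=cv2.imread('pics/w19.png');cv2.imwrite('pics/crop19.png',cv2.resize(im[130:300,230:400],None,fx=3.5,fy=3.5,interpolation=cv2.INTER_CUBIC)*2)
for l in [P[(np.abs((P[...,:2]-BX)@ey)<.04)&((P[...,:2]-BX)@ex>.045)&(P[...,2]>.1)&(P[...,2]<.2)]]:
    x=(l[:,:2]-BX)@ex;A=np.polyfit(l[:,2],x,1);print('lid lean deg',np.degrees(np.arctan(A[0])),A[0]*.0735+A[1],len(l))
E
```

```text
838 [-14.35018985  10.99651709  63.26610283] ((-13.502035140991211, 11.069746971130371), (14.012911796569824, 49.219078063964844), 88.80659484863281)
3421 [-15.97489785   3.03613942  29.35513515] ((-12.960700988769531, 9.107088088989258), (62.35604476928711, 70.1702651977539), 89.37605285644531)
lid lean deg 4.595825335199929 0.05644927116261289 7793
```

View pics/crop19.png

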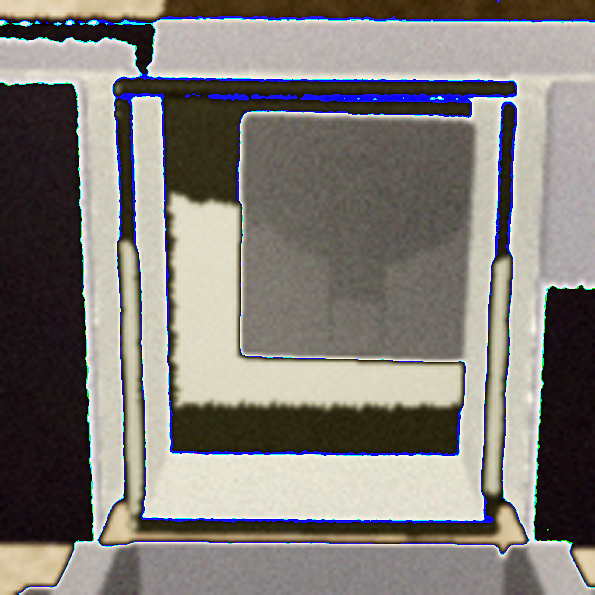

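```bash
python3 -m creep '[{"hand":0.32,"translation":[1.26,1.05,3],"delta_rot":[0,0,0]},{"hand":0.32,"translation":[0,0,5],"delta_rot":[0,0,0]},{"hand":0.32,"translation":[0,0,5],"delta_rot":[0,0,0]},{"hand":0.32,"translation":[0,0,3],"delta_rot":[0,0,0]},{"hand":0.32,"translation":[0,0,0],"delta_rot":[0,0,0]}]' 60
python3 -c "
from h import *
im,P=wr('w20');o=ctrl.get_obs();print(tobox(o['tool_pos']),o['tool_pos'][2],o['opening'])
q=boxpts(P,.05,.075,40);print(len(q),np.median(q,0),cv2.minAreaRect(q[:,:2].astype(np.float32)))
go(box(-13.5,11,45),yaw=144)"
```

```text
t: 27.72
tool_pos: [0.4592, -0.2564, 0.1006]
tool_rot: [-0.965, -2.984, -0.003]
contact_force: [-0.1, -0.5, 0.6]
opening: 0.0271
[-12.78888179  10.74531457] 0.10305966757539572 0.02671602199754899
2779 [-16.18671634  10.77472559  63.19835571] ((-13.3195161819458, 10.834200859069824), (14.010143280029297, 50.18559265136719), 88.8288345336914)
t 27.77 tcp [ 0.4605 -0.2574  0.1031] shift cm [0.06 0.02 5.81] F [ 0.5 -0.7 -0.2] open 0.027
toolx yaw 144.14 z [-0.001  0.001 -1.   ]
turn deg [ 0.01 -0.1   0.14]
```

View pics/w20.png

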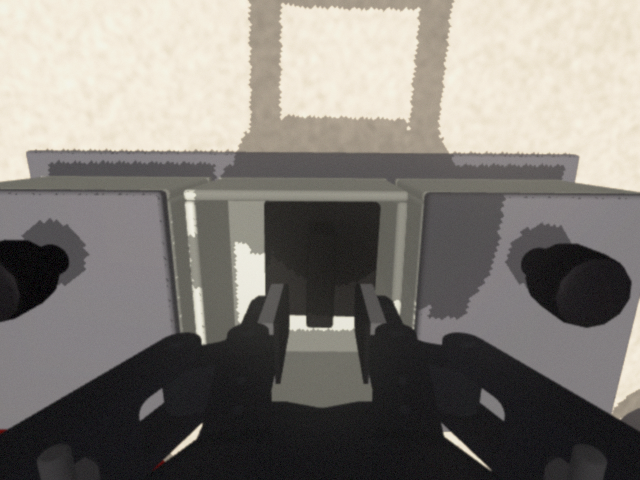

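```bash
python3 -m creep '[{"hand":0.32,"translation":[0,0,3],"delta_rot":[0,0,0]},{"hand":0.32,"translation":[0,0,2],"delta_rot":[0,0,0]},{"hand":0.32,"translation":[0,0,0.8],"delta_rot":[0,0,0]},{"hand":0.32,"translation":[0,0,0],"delta_rot":[0,0,0]}]' 60
python3 -m creep '[{"hand":0,"translation":[0,0,0],"delta_rot":[0,0,0]},{"hand":0,"translation":[0,0,0],"delta_rot":[0,0,0]},{"hand":0,"translation":[0,0,0],"delta_rot":[0,0,0]},{"hand":0,"translation":[0,0,0],"delta_rot":[0,0,0]}]' 60
```

```text
t: 28.28
tool_pos: [0.4612, -0.2579, 0.0468]
tool_rot: [0.967, 2.987, -0.001]
contact_force: [0.2, -1.1, 0.8]
opening: 0.0274
t: 28.78
tool_pos: [0.4615, -0.2582, 0.0475]
tool_rot: [0.966, 2.986, -0.002]
contact_force: [0.5, 0.7, 5.8]
opening: 0.0128
```

```bash
python3 -m creep '[{"hand":0,"translation":[0,0,-1],"delta_rot":[0,0,0]},{"hand":0,"translation":[0,0,-2],"delta_rot":[0,0,0]},{"hand":0,"translation":[0,0,-3],"delta_rot":[0,0,0]},{"hand":0,"translation":[0,0,-4],"delta_rot":[0,0,0]},{"hand":0,"translation":[0,0,-5],"delta_rot":[0,0,0]},{"hand":0,"translation":[0,0,-2],"delta_rot":[0,0,0]},{"hand":0,"translation":[0,0,0],"delta_rot":[0,0,0]}]' 80
python3 -c "
from h import *
im,P=wr('w21');wr('s21','scene')
go(bay(-44,-330,200),yaw=114)
print(tobay(ctrl.get_obs()['tool_pos']))"
```

```text
t: 29.65
tool_pos: [0.4607, -0.2575, 0.2165]
tool_rot: [0.966, 2.987, -0.001]
contact_force: [-0.1, 1.1, -3.0]
opening: 0.0124
t 29.75 tcp [ 0.4593 -0.2565  0.2131] shift cm [13.48 35.3   1.37] F [-0.2 -0.1 -2.2] open 0.013
toolx yaw 144.14 z [-0.003  0.002 -1.   ]
turn deg [-0.05 -0.22 30.14]
[-281.58999951 -623.82092115]
```

View pics/w21.png

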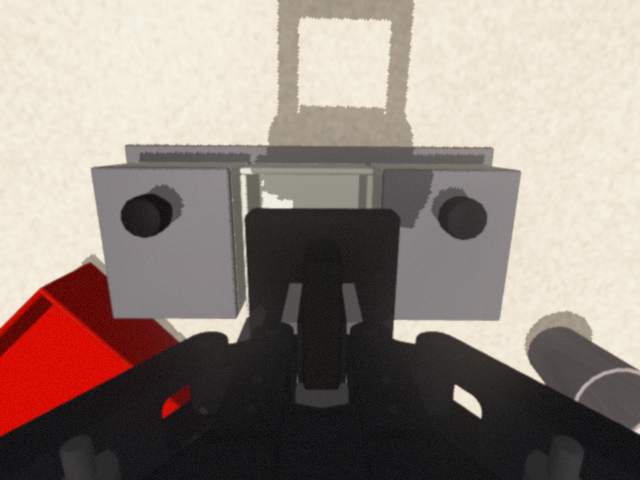

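View pics/s21.png

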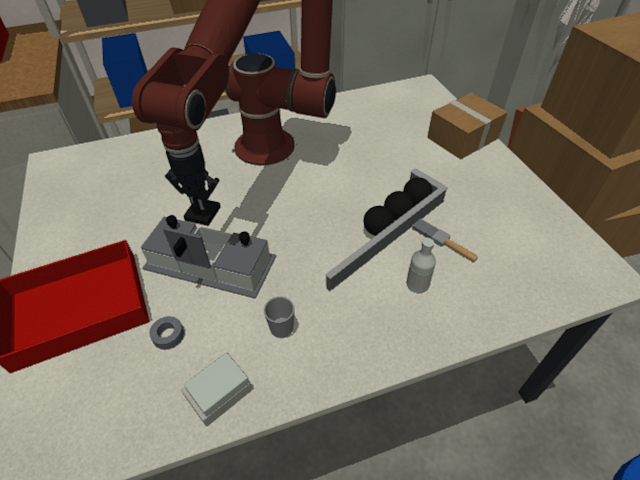

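```bash
python3 -m creep '[{"hand":0,"translation":[1.0,2.6,0],"delta_rot":[0,0,0]},{"hand":0,"translation":[1.8,4.7,0],"delta_rot":[0,0,0]},{"hand":0,"translation":[1.8,4.7,0],"delta_rot":[0,0,0]},{"hand":0,"translation":[1.8,4.7,0],"delta_rot":[0,0,0]},{"hand":0,"translation":[1.8,4.7,0],"delta_rot":[0,0,0]},{"hand":0,"translation":[1.8,4.7,0],"delta_rot":[0,0,0]},{"hand":0,"translation":[1.8,4.7,0],"delta_rot":[0,0,0]},{"hand":0,"translation":[1.6,4.5,0],"delta_rot":[0,0,0]}]' 80
python3 -m creep '[{"hand":0,"translation":[0,0,0],"delta_rot":[0,0,8]},{"hand":0,"translation":[0,0,0],"delta_rot":[0,0,9]},{"hand":0,"translation":[0,0,0],"delta_rot":[0,0,9]},{"hand":0,"translation":[0,0,0],"delta_rot":[0,0,4.1]},{"hand":0,"translation":[0,0,0],"delta_rot":[0,0,0]},{"hand":0,"translation":[0,0,0],"delta_rot":[0,0,0]}]' 80
python3 -c "
from h import *
im,P=wr('w22')
go(bay(-44,-330,100),yaw=114)
print(tobay(ctrl.get_obs()['tool_pos']))"
```

```text
t: 30.75
tool_pos: [0.5571, 0.109, 0.2121]
tool_rot: [-0.965, -2.985, 0.003]
contact_force: [0.3, -0.3, -1.4]
opening: 0.0123
t: 31.5
tool_pos: [0.5577, 0.1073, 0.2138]
tool_rot: [-1.708, -2.634, 0.003]
contact_force: [0.5, 0.3, -2.4]
opening: 0.0125
t 31.55 tcp [0.5579 0.1073 0.2143] shift cm [ 0.15 -0.02 11.43] F [ 0.1 -0.1 -1.2] open 0.013
toolx yaw 114.09 z [-0.002 -0.    -1.   ]
turn deg [-0.11 -0.04  0.09]
[ -43.53179084 -331.56943342]
```

View pics/w22.png

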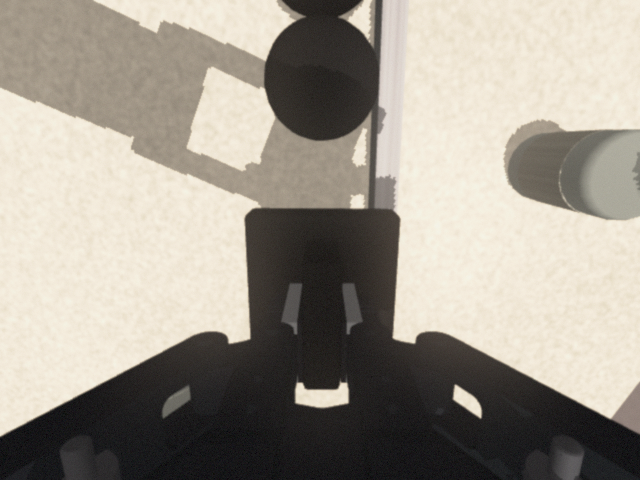

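```bash
python3 -m creep '[{"hand":0,"translation":[2.0,0,4],"delta_rot":[0,0,0]},{"hand":0,"translation":[0,0,5],"delta_rot":[0,0,0]},{"hand":0,"translation":[0,0,4],"delta_rot":[0,0,0]},{"hand":0,"translation":[0,0,2.5],"delta_rot":[0,0,0]},{"hand":0,"translation":[0,0,1],"delta_rot":[0,0,0]},{"hand":0,"translation":[0,0,0],"delta_rot":[0,0,0]}]' 80
python3 - <<'E'
from h import *
im,P=wr('w23')
go(bay(-44,-292,35),yaw=114)
print(tobay(ctrl.get_obs()['tool_pos']))
print(ballfit(P,320,60,60))
b=(P[...,:2]-BC);X=b@bx*1000;Y=b@by*1000;Z=P[...,2]*1000
for lo,hi,nm in((62,80,'fin?'),(22,45,'base')):
    k=(X>-90)&(X<-5)&(Y<-225)&(Z>lo)&(Z<hi);k[:, :]=k;k[330:]=False;print(nm,k.sum(),[ (np.percentile(a[k],2).round(1),np.median(a[k]).round(1),np.percentile(a[k],98).round(1)) for a in (X,Y,Z)] if k.any() else '')
E
```

```text
t: 32.3
tool_pos: [0.5501, 0.1256, 0.0503]
tool_rot: [-1.709, -2.635, 0.001]
contact_force: [-0.0, -0.4, -1.6]
opening: 0.0126
t 32.35 tcp [0.551  0.1256 0.0515] shift cm [ 2.   -0.16  1.65] F [-0.4  0.3 -1.8] open 0.012
toolx yaw 114.05 z [ 0.001  0.    -1.   ]
turn deg [0.07 0.02 0.05]
[ -42.37725218 -311.99708022]
(array([0.51201696, 0.20890658, 0.04190543]), array([ -44.1, -220.1]), 11255)
fin? 19942 [(np.float64(-76.9), np.float64(-43.1), np.float64(-10.8)), (np.float64(-305.4), np.float64(-245.1), np.float64(-226.1)), (np.float64(62.9), np.float64(72.2), np.float64(79.7))]
base 11770 [(np.float64(-74.2), np.float64(-42.8), np.float64(-10.7)), (np.float64(-322.3), np.float64(-289.9), np.float64(-274.9)), (np.float64(26.0), np.float64(32.1), np.float64(35.8))]
```

View pics/w23.png

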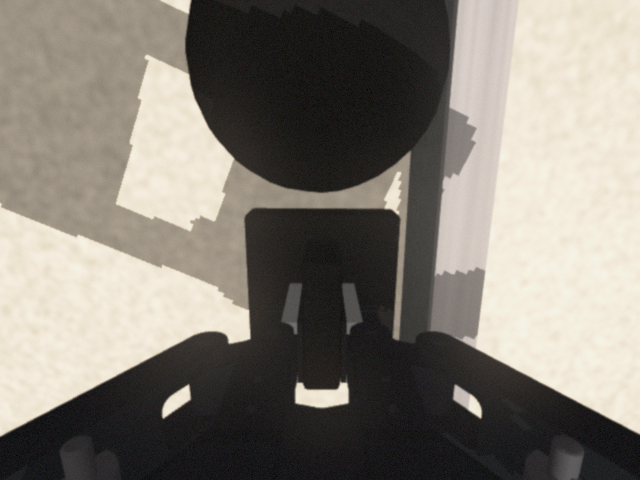

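```bash
python3 -m creep '[{"hand":0,"translation":[0.5,-0.15,0.5],"delta_rot":[0,0,0.05]},{"hand":0,"translation":[0.5,0,0.5],"delta_rot":[0,0,0]},{"hand":0,"translation":[0.4,0,0.4],"delta_rot":[0,0,0]},{"hand":0,"translation":[0,0,0.1],"delta_rot":[0,0,0]},{"hand":0,"translation":[0,0,0.1],"delta_rot":[0,0,0]},{"hand":0,"translation":[0,0,0],"delta_rot":[0,0,0]}]' 80
python3 - <<'E'
from h import *
im,P=wr('w24')
go(bay(-44,-292,35),yaw=114)
print(tobay(ctrl.get_obs()['tool_pos']))
b=(P[...,:2]-BC);X=b@bx*1000;Y=b@by*1000;Z=P[...,2]*1000
k=(X>-90)&(X<-5)&(Y<-225)&(Z>10)&(Z<25);k[330:]=False;print(k.sum(),[ (np.percentile(a[k],2).round(1),np.median(a[k]).round(1),np.percentile(a[k],98).round(1)) for a in (X,Y,Z)])
E
```

```text
t: 33.1
tool_pos: [0.5434, 0.1377, 0.0347]
tool_rot: [1.711, 2.634, 0.0]
contact_force: [0.2, -0.5, -2.3]
opening: 0.0123
t 33.15 tcp [0.5434 0.1377 0.0347] shift cm [ 0.59  0.04 -0.03] F [-0.9  0.3 -1.7] open 0.012
toolx yaw 113.99 z [ 0. -0. -1.]
turn deg [ 0.02  0.01 -0.01]
[ -44.375763   -297.90580833]
8188 [(np.float64(-75.7), np.float64(-43.5), np.float64(-11.6)), (np.float64(-309.8), np.float64(-283.1), np.float64(-266.3)), (np.float64(15.1), np.float64(16.6), np.float64(18.1))]
```

View pics/w24.png

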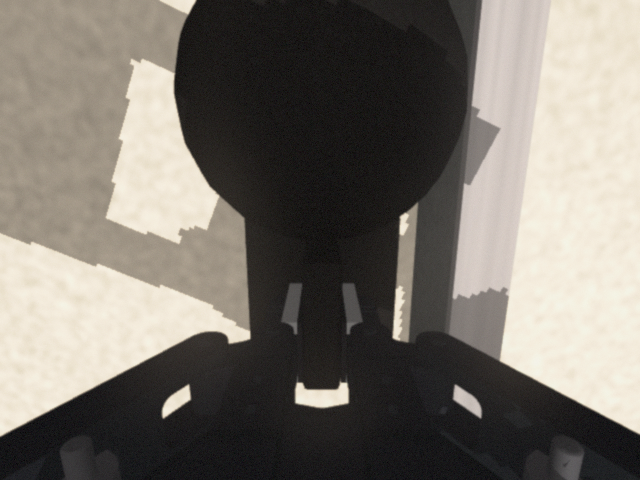

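```bash
python3 -m creep '[{"hand":0,"translation":[0.2,0.03,0],"delta_rot":[0,0,0]},{"hand":0,"translation":[0.2,0,0],"delta_rot":[0,0,0]},{"hand":0,"translation":[0,0,0],"delta_rot":[0,0,0]}]' 80
python3 -m creep '[{"hand":0,"translation":[0.1,0,0],"delta_rot":[0,0,0]},{"hand":0,"translation":[0.0,0,0],"delta_rot":[0,0,0]}]' 
python3 -m creep '[{"hand":0,"translation":[0.1,0,0],"delta_rot":[0,0,0]},{"hand":0,"translation":[0.0,0,0],"delta_rot":[0,0,0]}]'
```

```text
t: 33.52
tool_pos: [0.5418, 0.1417, 0.0346]
tool_rot: [1.711, 2.635, 0.0]
contact_force: [-0.4, 0.4, -2.9]
opening: 0.0126
t: 33.78
tool_pos: [0.5415, 0.1425, 0.0346]
tool_rot: [-1.711, -2.635, -0.0]
contact_force: [-0.5, -0.6, -2.3]
opening: 0.0121
t: 34.02
tool_pos: [0.5411, 0.1433, 0.0346]
tool_rot: [1.711, 2.634, -0.0]
contact_force: [0.6, -0.7, -2.6]
opening: 0.0131
```

```bash
python3 -m creep '[{"hand":0,"translation":[0.1,0,0],"delta_rot":[0,0,0]},{"hand":0,"translation":[0.0,0,0],"delta_rot":[0,0,0]}]' 
python3 -m creep '[{"hand":0,"translation":[0.05,0,0],"delta_rot":[0,0,0]},{"hand":0,"translation":[0.0,0,0],"delta_rot":[0,0,0]}]'
python3 -c "
from h import *
print(tobay(ctrl.get_obs()['tool_pos']))
im,P=wr('w25');print(ballfit(P,320,80,80))"
```

```text
t: 34.28
tool_pos: [0.5408, 0.1439, 0.0345]
tool_rot: [1.71, 2.634, -0.001]
contact_force: [1.3, -3.7, -2.3]
opening: 0.0123
t: 34.52
tool_pos: [0.5407, 0.1442, 0.0346]
tool_rot: [1.71, 2.634, -0.001]
contact_force: [2.3, -3.9, -3.4]
opening: 0.0125
[ -44.20781151 -290.91609822]
(array([0.5119831 , 0.20922113, 0.04195632]), array([ -44. , -219.8]), 20005)
```

```bash
python3 -m creep '[{"hand":0,"translation":[0,0,0.1],"delta_rot":[0,0,0]},{"hand":0,"translation":[0.0,0,0],"delta_rot":[0,0,0]}]' 
python3 -m creep '[{"hand":0,"translation":[0,0,0.1],"delta_rot":[0,0,0]},{"hand":0,"translation":[0.0,0,0],"delta_rot":[0,0,0]}]'
```

```text
t: 34.83
tool_pos: [0.5409, 0.1441, 0.0346]
tool_rot: [1.71, 2.634, -0.002]
contact_force: [-0.1, -5.7, 2.0]
opening: 0.0127
t: 35.08
tool_pos: [0.541, 0.1442, 0.0345]
tool_rot: [1.71, 2.634, -0.002]
contact_force: [-3.1, -6.0, 7.3]
opening: 0.0128
```

```bash
python3 -m creep '[{"hand":0,"translation":[0,0,-0.1],"delta_rot":[0,0,0]},{"hand":0.18,"translation":[0,0,0],"delta_rot":[0,0,0]},{"hand":0.32,"translation":[0,0,0],"delta_rot":[0,0,0]},{"hand":0.32,"translation":[0,0,0],"delta_rot":[0,0,0]},{"hand":0.32,"translation":[0,0,-1],"delta_rot":[0,0,0]},{"hand":0.32,"translation":[0,0,-2],"delta_rot":[0,0,0]},{"hand":0.32,"translation":[0,0,-4],"delta_rot":[0,0,0]},{"hand":0.32,"translation":[0,0,-4],"delta_rot":[0,0,0]}]' 
python3 -m creep '[{"hand":0.32,"translation":[-2,0,-5],"delta_rot":[0,0,0]},{"hand":0.32,"translation":[-3,0,-2],"delta_rot":[0,0,0]},{"hand":0.32,"translation":[0,0,0],"delta_rot":[0,0,0]}]' 
python3 -c "
from h import *
im,P=wr('w26')"
```

```text
t: 36.08
tool_pos: [0.5407, 0.1448, 0.1464]
tool_rot: [1.711, 2.634, 0.002]
contact_force: [1.0, 0.9, -0.3]
opening: 0.0271
t: 36.45
tool_pos: [0.563, 0.098, 0.2184]
tool_rot: [1.711, 2.628, 0.007]
contact_force: [0.1, 0.4, -0.5]
opening: 0.0272
```

View pics/w26.png

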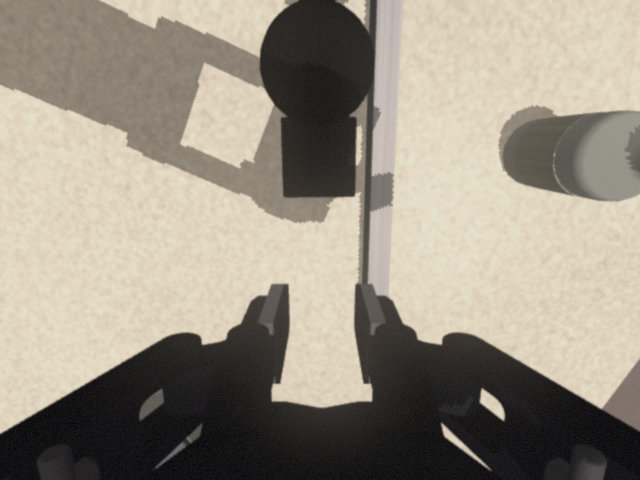

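```bash
cat >> h.py <<'E'
def chockfit(P,rows=480):
    b=(P[...,:2]-BC);X=b@bx*1000;Y=b@by*1000;Z=P[...,2]*1000
    for lo,hi in((40,58),(12,24)):
        k=(X>-100)&(X<-8)&(Y<-240)&(Y>-360)&(Z>lo)&(Z<hi)
        if lo==12:k&=(Y<-262)
        else: k&=(Y<-257)
        k[rows:]=False
        m=cv2.morphologyEx(k.astype(np.uint8),cv2.MORPH_OPEN,np.ones((3,3)));k=m>0
        if k.sum()>20:print(lo,k.sum(),cv2.minAreaRect(np.c_[X[k],Y[k]].astype(np.float32)),np.median(Z[k]))
E
python3 -c "
from h import *
P=np.load('pics/w26P.npy');chockfit(P,270);print(ballfit(P,315,60,50))
go(box(120,0,260),yaw=144)"
```

```text
40 1397 ((-44.01298522949219, -285.7669372558594), (57.31493377685547, 42.86488342285156), 89.99978637695312) 50.29574131393316
12 4131 ((-42.832191467285156, -293.2810363769531), (62.074493408203125, 66.26333618164062), 89.9288558959961) 16.294005124228907
(array([0.51201756, 0.20922252, 0.04184862]), array([ -44. , -219.8]), 7810)
t 36.50 tcp [0.5616 0.0988 0.2159] shift cm [-40.5  -17.95  -4.44] F [-0.4 -0.2 -0.6] open 0.028
toolx yaw 113.91 z [ 0.003  0.001 -1.   ]
turn deg [  0.17   0.09 -30.09]
```

```bash
python3 -m creep '[{"hand":0.5,"translation":[-5.06,-2.24,-1.2],"delta_rot":[0,0,0]},{"hand":0.5,"translation":[-5.06,-2.24,-1.2],"delta_rot":[0,0,0]},{"hand":0.5,"translation":[-5.06,-2.24,-1.2],"delta_rot":[0,0,0]},{"hand":0.5,"translation":[-5.06,-2.24,-0.8],"delta_rot":[0,0,0]},{"hand":0.5,"translation":[-5.06,-2.24,0],"delta_rot":[0,0,0]},{"hand":0.5,"translation":[-5.06,-2.24,0],"delta_rot":[0,0,0]},{"hand":0.5,"translation":[-5.06,-2.24,0],"delta_rot":[0,0,0]},{"hand":0.5,"translation":[-5.06,-2.24,0],"delta_rot":[0,0,0]}]' 30
python3 -m creep '[{"hand":0.5,"translation":[0,0,0],"delta_rot":[0,0,-10]},{"hand":0.5,"translation":[0,0,0],"delta_rot":[0,0,-10]},{"hand":0.5,"translation":[0,0,0],"delta_rot":[0,0,-10.1]},{"hand":0.5,"translation":[0,0,0],"delta_rot":[0,0,0]},{"hand":0.5,"translation":[0,0,0],"delta_rot":[0,0,0]}]'
python3 - <<'E'
from h import *
im,P=wr('w27');wr('t27','top')
go(box(104.5,1,144),yaw=144);print(tobox(ctrl.get_obs()['tool_pos']))
l=P[(np.abs((P[...,:2]-BX)@ey)<.04)&((P[...,:2]-BX)@ex>.045)&(P[...,2]>.1)&(P[...,2]<.2)]
x=(l[:,:2]-BX)@ex*1000;y=(l[:,:2]-BX)@ey*1000;z=l[:,2]*1000
k=(np.abs(y)<12)&(x>80);print(k.sum(),[np.percentile(a[k],[2,50,98]).round(1) for a in(x,y,z)])
E
```

```text
t: 37.5
tool_pos: [0.5613, -0.3438, 0.2561]
tool_rot: [-1.709, -2.633, -0.002]
contact_force: [0.2, 0.2, -0.2]
opening: 0.0426
t: 38.12
tool_pos: [0.5616, -0.3428, 0.2568]
tool_rot: [-0.971, -2.986, -0.001]
contact_force: [-0.5, 0.5, -0.3]
opening: 0.0428
t 38.23 tcp [ 0.5617 -0.3431  0.2573] shift cm [ 1.49 -0.   11.33] F [ 0.  -0.2  0.2] open 0.043
toolx yaw 144.03 z [-0.     0.001 -1.   ]
turn deg [ 0.01 -0.04  0.03]
[119.4563082    1.06222744]
865 [array([ 80.5,  91.8, 103.7]), array([-6.5, -0.6,  5.2]), array([176.6, 178.6, 180. ])]
```

View pics/w27.png

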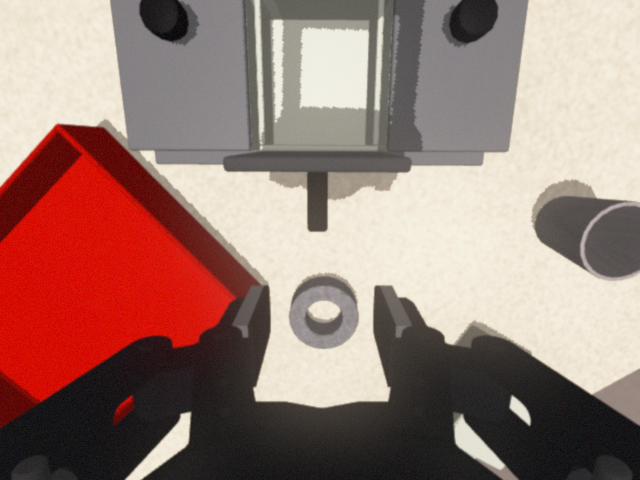

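View pics/t27.png

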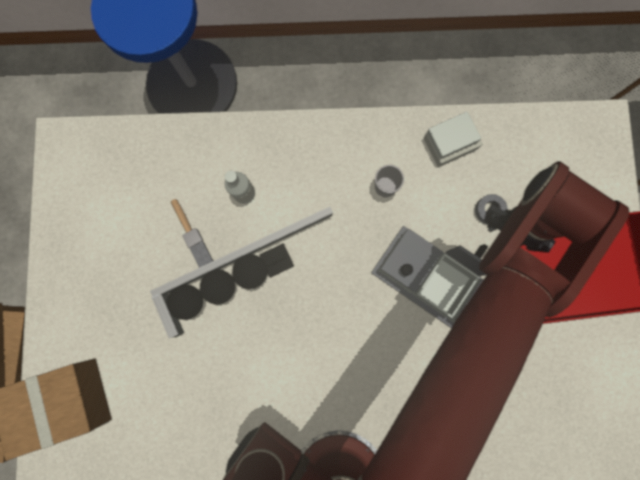

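```bash
python3 -m creep '[{"hand":0.5,"translation":[2.2,-0.15,2],"delta_rot":[0,0,0]},{"hand":0.5,"translation":[0,0,4],"delta_rot":[0,0,0]},{"hand":0.5,"translation":[0,0,3],"delta_rot":[0,0,0]},{"hand":0.5,"translation":[0,0,1.7],"delta_rot":[0,0,0]},{"hand":0.5,"translation":[0,0,0],"delta_rot":[0,0,0]},{"hand":0,"translation":[0,0,0],"delta_rot":[0,0,0]},{"hand":0,"translation":[0,0,0],"delta_rot":[0,0,0]},{"hand":0,"translation":[0,0,0],"delta_rot":[0,0,0]}]' 30
python3 - <<'E'
from h import *
o=ctrl.get_obs();t=o['tool_pos'];print(tobox(t),t[2],o['opening'],o['contact_force'])
r=np.array([tobox(t)[0]-60,t[2]*1000+11-73.5]);prev=r
for th in np.arange(7.5,97,7.5):
    a=-np.radians(th);n=np.array([r[0]*np.cos(a)+r[1]*np.sin(a),-r[0]*np.sin(a)+r[1]*np.cos(a)])
    d=n-prev;prev=n;print(th,'tool x %.2f z %.2f cm'%(-d[0]/10,-d[1]/10),n.round(1))
E
```

```text
t: 39.22
tool_pos: [0.5437, -0.333, 0.1527]
tool_rot: [0.968, 2.985, -0.003]
contact_force: [-1.1, -0.8, 4.9]
opening: 0.0119
[98.98235667 -1.31773878] 0.15271379365385976 0.011897755337694795 [-1.14857104 -0.81453414  4.90178713]
7.5 tool x 1.21 z -0.43 cm [26.9 94.5]
15.0 tool x 1.26 z -0.27 cm [14.3 97.2]
22.5 tool x 1.28 z -0.10 cm [ 1.5 98.3]
30.0 tool x 1.28 z 0.06 cm [-11.3  97.6]
37.5 tool x 1.26 z 0.23 cm [-24.   95.3]
45.0 tool x 1.22 z 0.39 cm [-36.2  91.4]
52.5 tool x 1.16 z 0.55 cm [-47.8  85.8]
60.0 tool x 1.08 z 0.70 cm [-58.6  78.9]
67.5 tool x 0.98 z 0.83 cm [-68.4  70.5]
75.0 tool x 0.86 z 0.95 cm [-77.1  61. ]
82.5 tool x 0.73 z 1.06 cm [-84.4  50.4]
90.0 tool x 0.59 z 1.14 cm [-90.2  39. ]
```

```bash
python3 -m creep '[{"hand":0.3,"translation":[0,0,0],"delta_rot":[0,0,0]},{"hand":0.3,"translation":[-0.5,0.05,0],"delta_rot":[0,0,0]},{"hand":0.3,"translation":[0,0,0],"delta_rot":[0,0,0]},{"hand":0,"translation":[0,0,0],"delta_rot":[0,0,0]},{"hand":0,"translation":[0,0,0],"delta_rot":[0,0,0]},{"hand":0,"translation":[0,0,0],"delta_rot":[0,0,0]}]' 30
python3 - <<'E'
from h import *
o=ctrl.get_obs();t=o['tool_pos'];print(tobox(t),t[2],o['opening'],o['contact_force'])
r=np.array([tobox(t)[0]-60,t[2]*1000+11-73.5]);prev=r
for th in np.arange(7.5,97,7.5):
    a=-np.radians(th);n=np.array([r[0]*np.cos(a)+r[1]*np.sin(a),-r[0]*np.sin(a)+r[1]*np.cos(a)])
    d=n-prev;prev=n;print(th,'tool x %.2f z %.2f cm'%(-d[0]/10,-d[1]/10),n.round(1))
E
```

```text
t: 39.98
tool_pos: [0.5468, -0.3351, 0.1504]
tool_rot: [-0.969, -2.988, 0.002]
contact_force: [-2.1, -5.5, -1.8]
opening: 0.0117
[102.69510205  -1.22753928] 0.15035483744055422 0.011682557858615626 [-2.09572165 -5.46898082 -1.76204504]
7.5 tool x 1.18 z -0.48 cm [30.9 92.7]
15.0 tool x 1.24 z -0.32 cm [18.5 95.9]
22.5 tool x 1.27 z -0.16 cm [ 5.8 97.5]
30.0 tool x 1.28 z 0.01 cm [-7.  97.4]
37.5 tool x 1.27 z 0.17 cm [-19.6  95.7]
45.0 tool x 1.23 z 0.34 cm [-31.9  92.3]
52.5 tool x 1.18 z 0.50 cm [-43.7  87.4]
60.0 tool x 1.10 z 0.65 cm [-54.7  80.9]
67.5 tool x 1.01 z 0.78 cm [-64.8  73.1]
75.0 tool x 0.90 z 0.91 cm [-73.8  64. ]
82.5 tool x 0.77 z 1.02 cm [-81.5  53.8]
90.0 tool x 0.63 z 1.11 cm [-87.9  42.7]
```

```bash
python3 -m creep '[{"hand":0,"translation":[1.18,0,-0.48],"delta_rot":[0,0,0]},{"hand":0,"translation":[1.24,0,-0.32],"delta_rot":[0,0,0]},{"hand":0,"translation":[1.27,0,-0.16],"delta_rot":[0,0,0]},{"hand":0,"translation":[1.28,0,0.01],"delta_rot":[0,0,0]},{"hand":0,"translation":[1.27,0,0.17],"delta_rot":[0,0,0]},{"hand":0,"translation":[1.23,0,0.34],"delta_rot":[0,0,0]},{"hand":0,"translation":[0,0,0],"delta_rot":[0,0,0]}]' 30
python3 -c "
from h import *
im,P=wr('w28');o=ctrl.get_obs();print(tobox(o['tool_pos']),o['tool_pos'][2])"
```

```text
t: 40.85
tool_pos: [0.4867, -0.2911, 0.1556]
tool_rot: [0.969, 2.987, -0.002]
contact_force: [-2.4, -4.2, 0.1]
opening: 0.0115
[28.31241112 -1.01262799] 0.15555033708917496
```

View pics/w28.png

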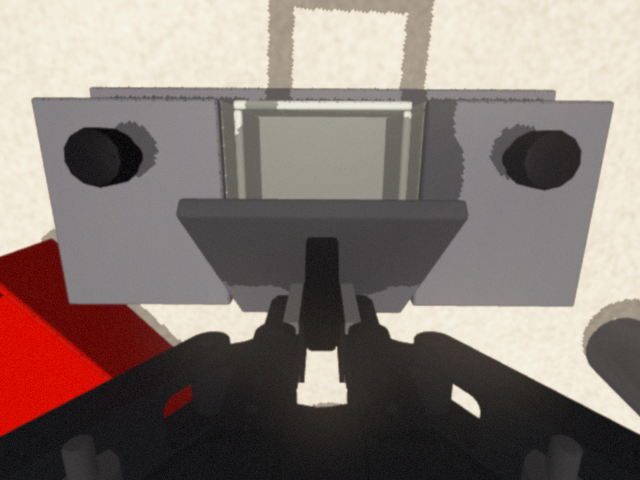

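The lid is following the arc, so I'll keep closing.

```bash
python3 -m creep '[{"hand":0,"translation":[1.18,0,0.5],"delta_rot":[0,0,0]},{"hand":0,"translation":[1.1,0,0.65],"delta_rot":[0,0,0]},{"hand":0,"translation":[1.01,0,0.78],"delta_rot":[0,0,0]},{"hand":0,"translation":[0.9,0,0.91],"delta_rot":[0,0,0]},{"hand":0,"translation":[0.77,0,1.02],"delta_rot":[0,0,0]},{"hand":0,"translation":[0.5,0,0.9],"delta_rot":[0,0,0]},{"hand":0,"translation":[0,0,0],"delta_rot":[0,0,0]}]' 30
python3 -c "
from h import *
im,P=wr('w29');o=ctrl.get_obs();print(tobox(o['tool_pos']),o['tool_pos'][2])"
```

```text
t: 41.78
tool_pos: [0.4416, -0.2579, 0.1059]
tool_rot: [-0.968, -2.986, -0.001]
contact_force: [-2.5, -3.1, -0.4]
opening: 0.0113
[-27.69501574  -0.85051333] 0.10602639460786537
```

View pics/w29.png

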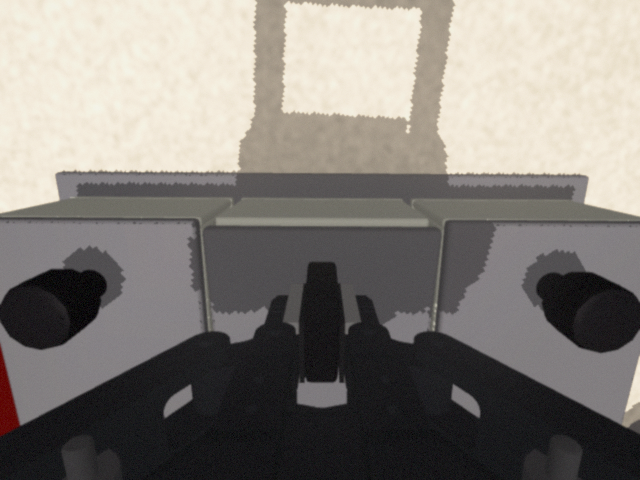

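```bash
cat >> h.py <<'E'
def lidangles(P,rows=480):
    b=(P[...,:2]-BX);X=b@ex*1000;Y=b@ey*1000;Z=P[...,2]*1000
    for c in(-106,0,106):
        k=(np.abs(Y-c)<40)&(np.abs(Y-c)>20)&(X<25)&(X>-54)&(Z>60)&(Z<105);k[rows:]=False
        if k.sum()<30:continue
        A=np.polyfit(X[k],Z[k],1);print(c,k.sum(),'angle deg',round(-np.degrees(np.arctan(A[0])),2),'z at x=-50',np.polyval(A,-50).round(1))
E
python3 -c "
from h import *
lidangles(np.load('pics/w29P.npy'),290)"
python3 -m creep '[{"hand":0,"translation":[0.1,0,0.3],"delta_rot":[0,0,0]},{"hand":0,"translation":[0.1,0,0.3],"delta_rot":[0,0,0]},{"hand":0,"translation":[0,0,0],"delta_rot":[0,0,0]}]' 30
```

```text
-106 4487 angle deg 0.12 z at x=-50 79.8
0 4625 angle deg 5.78 z at x=-50 90.9
106 4298 angle deg 0.17 z at x=-50 80.1
t: 42.2
tool_pos: [0.44, -0.2569, 0.1011]
tool_rot: [-0.967, -2.985, -0.002]
contact_force: [-7.4, -1.4, 4.1]
opening: 0.0112
```

```bash
python3 -m creep '[{"hand":0,"translation":[0,0,0.2],"delta_rot":[0,0,0]},{"hand":0,"translation":[0,0,0.2],"delta_rot":[0,0,0]},{"hand":0,"translation":[0,0,0],"delta_rot":[0,0,0]}]' 30
python3 -c "
from h import *
im,P=wr('w30');lidangles(P,290)"
```

```text
t: 42.58
tool_pos: [0.4391, -0.2561, 0.0967]
tool_rot: [-0.966, -2.982, -0.003]
contact_force: [-10.3, 0.6, 5.9]
opening: 0.0117
-106 3308 angle deg 0.08 z at x=-50 79.8
0 4022 angle deg 0.24 z at x=-50 80.1
106 2992 angle deg -0.15 z at x=-50 80.0
```

```bash
python3 -m creep '[{"hand":0,"translation":[-0.1,0,0.1],"delta_rot":[0,0,0]},{"hand":0,"translation":[0,0,0],"delta_rot":[0,0,0]},{"hand":0.4,"translation":[0,0,0],"delta_rot":[0,0,0]},{"hand":0.5,"translation":[0,0,0],"delta_rot":[0,0,0]},{"hand":0.5,"translation":[0,0,-2],"delta_rot":[0,0,0]},{"hand":0.5,"translation":[0,0,-5],"delta_rot":[0,0,0]},{"hand":0.5,"translation":[0,0,-5],"delta_rot":[0,0,0]},{"hand":0.5,"translation":[0,0,0],"delta_rot":[0,0,0]}]' 30
python3 -c "
from h import *
im,P=wr('w31');lidangles(P,290);im,P=wr('t31','top');chockfit(P)
for u,v in((185,301),(217,286),(250,270)):print(ballfit(P,u,v,13))"
```

```text
t: 43.62
tool_pos: [0.4444, -0.2593, 0.2219]
tool_rot: [0.965, 2.98, -0.004]
contact_force: [0.3, 0.0, 0.0]
opening: 0.0429
-106 4745 angle deg 0.0 z at x=-50 79.8
0 5101 angle deg -0.05 z at x=-50 79.9
106 4705 angle deg -0.01 z at x=-50 80.0
40 114 ((-43.10245132446289, -290.1977233886719), (48.3521614074707, 14.054120063781738), 89.23802947998047) 50.12354920296936
12 479 ((-43.23252868652344, -293.2238464355469), (66.26091003417969, 62.459354400634766), 0.15966849029064178) 17.17740631080278
(array([0.44028822, 0.3699119 , 0.04241456]), array([-44.2, -43.8]), 525)
(array([0.47569707, 0.29009726, 0.04270188]), array([ -44.3, -131.1]), 524)
(array([0.51169101, 0.20985263, 0.04263451]), array([ -44. , -219.1]), 528)
```

View pics/t31.png

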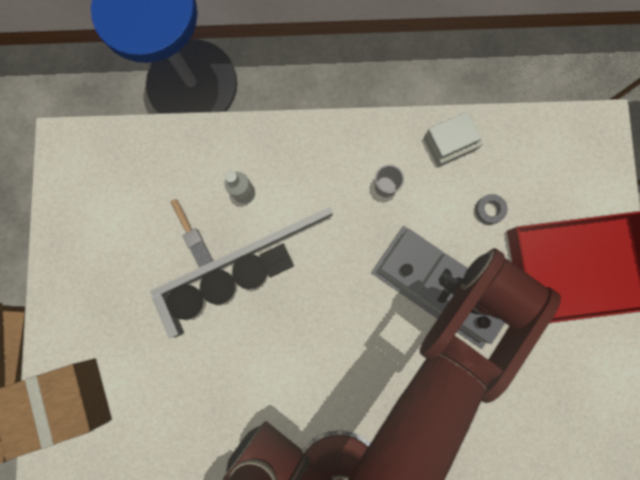

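View pics/w31.png

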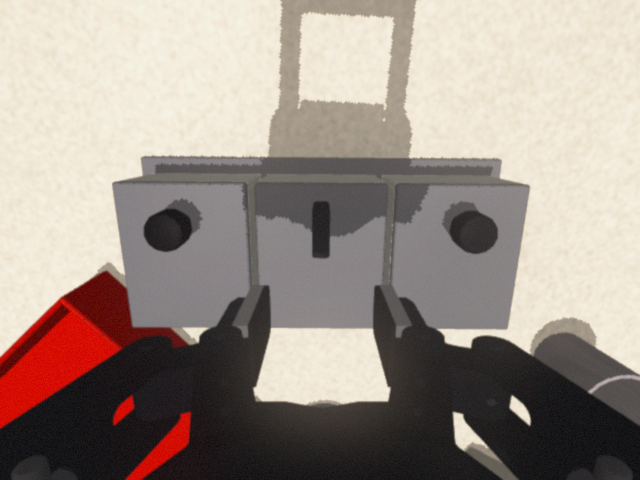

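```bash
python3 -c "
from h import *
ctrl.finish_job();print(ctrl.get_obs()['t'])"
```

```text
the job is handed in; nothing more can be done
the job is handed in; nothing more can be done
```

The job is done and handed in at about 44 s of the 200 s allowed; no verdict was reported.

- **Balls:** There were three, and I rolled each along the wall to the end stop. In the last top-camera check their centres were at x ≈ -44 and y ≈ -44, -131 and -219 mm in the bay frame. That is a closed row within about 1 mm.
- **Box:** Only the bar-handled box was opened, and it is shut again. All three lids measured within 0.1° of shut. It was opened to about 95°, not fully, which left enough room for the gripper.
- **Chock:** It stands on its base about 70 mm from the last ball's centre, in line with the balls (x ≈ -43 to -44 mm) and with its fin parallel to the wall. I felt it touch the ball at about 4 N before I set it down and let go.
- **Other things:** The cup, spray, tape and brush were still in place in the last picture, and the gripper was touching nothing.

**Checks that disagreed:**
- **Last ball:** The top and wrist cameras differ by about 0.7 mm on its position, so I can't rule out a gap of under 1 mm at the chock.
- **Chock in the box:** It appeared to be knocked a little to one side before I grasped it, so I measured its position again first.

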